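Load a power board and latch the test fixture

TASK

Put the green power board flat into the blue-edged nest of the white test fixture, either way round, and let go of it. Then reach in under the front of the clear guard, without bumping it, and press the red lever pad down until the brass latch holds the lever down by itself. Leave the blue board and the other things on the bench where they are.

Things in the scene. Friction and masses are not known exactly. Their poses are not given: they have to be found in the camera images.
- green_board: Green circuit board 110 (x) x 80 (y) x 4 thick, with an aluminium finned heat sink at its middle, 60 (x) x 40 (y), its top 50 above the board's underside; parts beside the heat sink stand at most 12 above the underside. About 0.22 kg. Grip the heat sink across its 40 mm width (y), fingertips at least 16 above the underside. Origin: centre of the underside; z up.
- blue_board: Blue circuit board of the same size and shape as the green one, for another product; a bystander.
- fixture: White test fixture, base 240 (x) x 340 (y) x 60 high, fixed to the bench at a place and yaw that vary. Origin: centre of the underside; x points away from its front, y to its left. On top: the nest at its right, the lever at its left.
- nest (a point): Centre of the floor of the nest, 62 above the bench; axes as the fixture. Nest opening 118 (x) x 88 (y), 4 mm play all round the board, with blue edges 14 high whose upper half slopes outward at 45 degrees. A flat steel tongue slides out 17 mm over the board's left-hand edge (3 mm above the board) as the lever goes down; it is blocked if the board is not flat in the nest.
- lever (a joint): Angle of the lever (rad): 0 raised (27 degrees up), grows as pressed, 0.47 level, 0.52 at its hard stop. A spring lifts it (about 6 N at the pad at the start, with the latch up to some 18 N near the end). The sprung brass bolt beside it snaps over it and holds it at about 0.43.
- lever_pad (a point): Middle of the top face of the red pad at the lever's front end, 44 (along the lever) x 50 (across). The point is 170 along the lever from its hinge and 16 above the lever's centre line; raised it is about 175 above the bench, latched about 107. x runs along the lever to its hinge, z is square to the pad's face.
- lever_hinge (a point): Hinge axis of the lever, 85 above the bench; the axis runs along the fixture's y. Axes as the fixture.
- guard_edge (a point): Middle of the lower front edge of the clear guard over the lever: a fixed clear sheet with an orange front edge, 135 wide (y), 298 above the bench, reaching 205 back (+x) to its two posts; axes as the fixture. It overhangs the red pad, so a vertical tool cannot come down on the pad.
- guard: The clear guard and its two aluminium posts; its origin and axes are those of the fixture.
- screwdriver: Orange-handled screwdriver, 180 long; a bystander.
- spool: Grey spool, 60 across, 50 high, standing; a bystander.
- meter: Yellow hand meter 160 x 80 x 35; a bystander.
- parts_bin: Clear bin of white parts 120 x 90 x 45; a bystander.
- pliers: Pliers with red handles, about 130 long; a bystander.
Things that resemble listed ones, but are neither listed nor needed, are in the scene too. What is shaped like the green_board but pink is not meant.

How it is judged:
By the outcome, as a careful person would: the job done as asked, in the order asked, and still so for the second after the job is handed in, with the robot touching nothing.
It also fails if it takes over 53 s, if anything falls off the work surface, if the arm or the gripper's body presses on something with over 40 N, if the wrist force passes 120 N, or if a joint passes its speed limit or range.

ROBOT

A 6-joint arm with a two-finger parallel gripper is mounted at the origin on the work surface. World frame = base frame: x ahead of the robot, y to its left, z up, the work surface at z = 0. Lengths are in m, angles in rad, forces in N, time in s.
With the tool pointing down it reaches from about 0.35 to 0.875 m from the base axis. Payload 15.5 kg.
Tool frame: the origin (TCP) lies midway between the tips of the shut fingers; the grasp point (between the pads) lies 19 mm behind it; z points along the fingers, y is the direction in which the jaws open and shut (so a half turn about z gives the same grasp; the last joint's range is limited). The gripper opens to 85 mm and grips with 20 to 120 N. Pads are 22 mm wide; open, the fingers measure 114 mm over their backs; the gripper's body (76 mm by 85 mm) begins 54 mm behind the grasp point. The pads swing forward as they close: fully open they stand 13 mm farther back than shut.
Start: joints at [1.185, 0.494, 1.345, -0, 1.302, -0.096], TCP at [0.179, 0.599, 0.231] pointing down, gripper open.
Joint ranges: [-2.91, 2.91], [-0.82, 2.16], [0.22, 2.67], [-1.22, 4.37], [0.12, 2.79], [-3.08, 3.08]. Speed limits (rad/s): [1.89, 1.89, 2.57, 3.01, 3.01, 3.01].

INTERFACE

Orientations are given as a 3x3 rotation matrix whose columns are the frame's x, y, z axes.
In Python, from plant import read_state, grab_frame, arm gives the robot as it stands.
- The arm moves only by the tool move_arm, never from a script. Its argument "targets" is a list of rows, each an object of numbers: "x", "y", "z": the shift along the tool's x, y, z in mm; "rx", "ry", "rz": the turn, a rotation vector about the tool's x, y, z in rad; "hand": the opening, from -1 (shut) to 1 (fully open). In form: [{"x": .., "y": .., "z": .., "rx": .., "ry": .., "rz": .., "hand": ..}, ...]. A call has exactly 10 rows; each row is the pose to reach, as a shift and turn from the pose commanded when the call began, along the tool's axes at that moment; what a row does not reach only later rows make up. A row lasts 1/10 s, in which the tool goes at most 50 mm and 8.59 degrees, less where a joint would pass 70% of its speed; a pose out of reach is approached as far as the arm can. A call with a gripper value outside its range is refused whole. The fingers move at their own pace and stop on an object; "newtons" is the grip in N (left out, the last holds). Time passes only in rows, so rows that repeat a pose let the fingers close, or fill a call up. It gives the time, the measured TCP pose, the force and the opening at its end, in the units of the state.
- read_state(): the state, without advancing time (a new reading comes with each control period).
- grab_frame(name): name is "side" or "top" or "wrist"; returns a dict with "image" (400x640x3 uint8, blue, green, red), "range_z" (400x640 float32, m along the optical axis (not along the pixel's ray), 0 where there is no reading), "intrinsics" (3x3 intrinsics, pixels), "k1" (the pictures are not rectified: a ray, as slopes to the right and down, at radius r is drawn at 1 + k1 r^2 times it, then the intrinsics apply), "R" (3x3) and "t" (3): a world point X has camera coordinates R X + t. Camera axes: x right, y down, z forward; pixel columns grow to the right and rows downward; lengths in m; the calibration is good to about 2 mm. A picture is of the moment at which its call begins.
- arm.hand_in(): hands the job in, once; it reports no verdict.
The state is a dict: "clock": time; "joints": joint angles; "dq": joint speeds; "joint_torque": joint torques, N m; "position": TCP position; "orientation": TCP orientation; "ft_force": force on the tool from outside, world axes, zero at the start; "moment": the same for the moment, N m; "opening": finger opening in m.
Only numpy, scipy, OpenCV 4.12 (cv2) and the standard library are available. Lean on these libraries where they do the work, as an engineer would, in place of code of your own. Each camera call takes 0.05 s, during which the arm holds its last target.

## Working session

There is one attempt and no reset: what is moved stays moved. The work goes in short steps, Python scripts to look and compute and a tool call to move; the robot and the scene stay as the last step left them, time stands still between calls to the robot, and variables do not carry over. Pictures are saved under pics/ and viewed, and the job is handed in when it is done.

Besides the shell and the picture viewer there is one more tool, called after "Emit:" by a JSON object that holds its "api" and its "payload", one argument or row to a line. move_arm: Moves the arm, as the interface text tells. Its arguments: {"type":"object","properties":{"targets":{"type":"array"},"newtons":{"type":"number"}},"required":["targets"]}

```bash
mkdir -p pics; ls; python3 - <<'E'
from plant import read_state, grab_frame, arm
import cv2
s=read_state(); print(s)
for n in ("top","side","wrist"):
    f=grab_frame(n); cv2.imwrite(f"pics/{n}0.png",f["image"]); print(n,f["intrinsics"],f["k1"],f["R"],f["t"])
E
```

```text
pics
{'clock': 0.0, 'joints': array([ 1.18548764e+00,  4.94198457e-01,  1.34612413e+00, -3.19845877e-06,
        1.30250094e+00, -9.54489129e-02]), 'dq': array([ 0.00159329,  0.00281683,  0.00110373, -0.00106676, -0.000657  ,
       -0.00154271]), 'joint_torque': array([-7.25571481e-04, -8.82136202e+01, -3.83885586e+01, -3.65894957e-04,
        9.80847428e-03,  2.29782034e-05]), 'position': array([0.17846876, 0.59860503, 0.23069313]), 'orientation': array([[-9.58284181e-01,  2.85816755e-01, -4.59761346e-04],
       [ 2.85817102e-01,  9.58283507e-01, -1.14179134e-03],
       [ 1.14238619e-04, -1.22556824e-03, -9.99999242e-01]]), 'ft_force': array([-0.99788844,  0.46501856, -0.53648172]), 'moment': array([-0.0387386 , -0.01031639, -0.02330777]), 'opening': 0.08554726702400908}
top [[439.07498153   0.         321.89088499]
 [  0.         439.07498153 205.97449303]
 [  0.           0.           1.        ]] 0.01537881797636471 [[-0.02385642 -0.99966443  0.01009439]
 [-0.99067883  0.02228502 -0.13438313]
 [ 0.13411308 -0.0132062  -0.99087803]] [-0.00756631  0.58625745  1.65713068]
side [[409.1087617    0.         320.40512166]
 [  0.         409.1087617  201.77034199]
 [  0.           0.           1.        ]] -0.018924041011024108 [[ 0.96681559 -0.2551433   0.01301981]
 [-0.18179896 -0.72290767 -0.66659856]
 [ 0.17949028  0.64211089 -0.74530319]] [-0.56837228  0.20159878  1.44050864]
wrist [[294.14547934   0.         317.5430199 ]
 [  0.         294.14547934 195.69482365]
 [  0.           0.           1.        ]] -0.053560899155137426 [[ 2.86293187e-01  9.58141881e-01 -5.88393418e-04]
 [ 9.07467614e-01 -2.70954527e-01  3.21070356e-01]
 [ 3.07471527e-01 -9.24542036e-02 -9.47055162e-01]] [-0.62366785 -0.04083998  0.38055907]
```

View pics/top0.png

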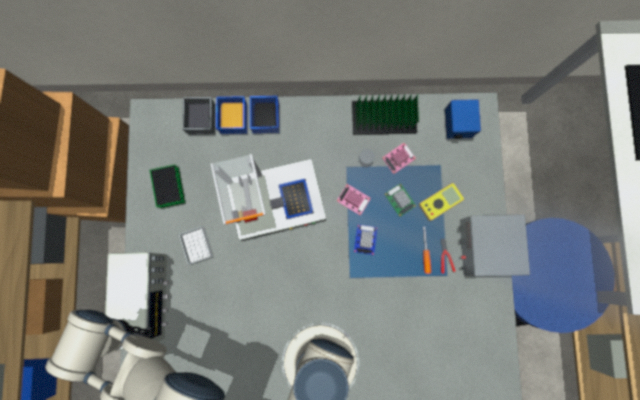

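View pics/side0.png

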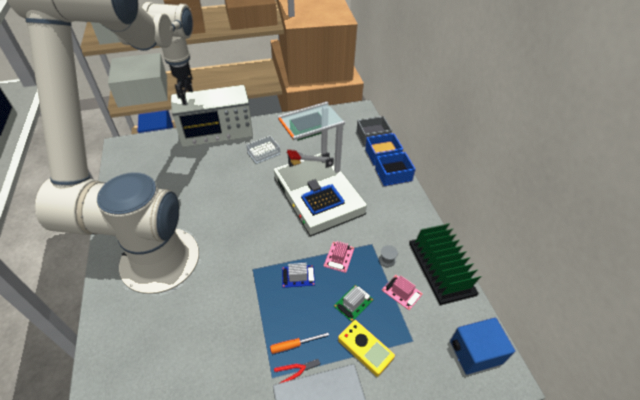

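View pics/wrist0.png

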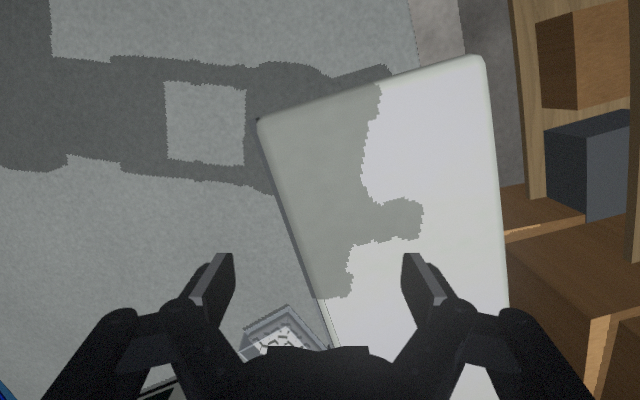

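The top view shows the green board at about (400,198), the nest at (296,199), the guard's orange edge at (246,216), and the red pad near (250,214). The pink boards and the blue one are bystanders. Next I'll measure them.

```bash
cat > h.py <<'E'
import numpy as np, cv2
from plant import read_state, grab_frame, arm
def dist(f): return np.array([f["k1"],0,0,0,0.])
def rays(f,uv):
    # solve r_d = r(1+k1 r^2)
    p=cv2.undistortPoints(np.float64(uv).reshape(-1,1,2),f["intrinsics"],dist(f)).reshape(-1,2)
    return np.c_[p,np.ones(len(p))]
def toplane(f,uv,z):
    d=rays(f,uv)@f["R"]; c=-f["R"].T@f["t"]
    return c+d*((z-c[2])/d[:,2])[:,None]
def cloud(f):
    h,w=f["range_z"].shape
    uv=np.stack(np.meshgrid(np.arange(w),np.arange(h)),-1).reshape(-1,2)
    P=(rays(f,uv)*f["range_z"].reshape(-1,1)-f["t"])@f["R"]
    return P.reshape(h,w,3)
def project(f,X):
    rv,_=cv2.Rodrigues(f["R"])
    return cv2.projectPoints(np.float64(X).reshape(-1,1,3),rv,f["t"],f["intrinsics"],dist(f))[0].reshape(-1,2)
def hsv(f): return cv2.cvtColor(f["image"],cv2.COLOR_BGR2HSV)
def blobs(m,mn=20):
    n,l,s,c=cv2.connectedComponentsWithStats(m.astype(np.uint8))
    return [(s[i,4],c[i],l==i) for i in range(1,n) if s[i,4]>=mn]
E
python3 - <<'E'
from h import *
for n in ("top","side"):
    f=grab_frame(n); H=hsv(f); P=cloud(f)
    np.savez(f"{n}0.npz",**f)
    def rep(name,m,mn=15):
        for a,c,l in blobs(m,mn):
            q=P[l&(f["range_z"]>0)]
            r=cv2.minAreaRect(np.argwhere(l)[:,::-1].astype(np.float32))
            print(n,name,a,c.round(1),np.median(q,0).round(3) if len(q) else None,q[:,2].max().round(3) if len(q) else None,np.round(r[1],1),round(r[2]))
    h,s,v=H[...,0],H[...,1],H[...,2]
    rep("green",(h>50)&(h<85)&(s>100)&(v>50))
    rep("blue",(h>105)&(h<125)&(s>150)&(v>90))
    rep("orange",(h>5)&(h<16)&(s>170)&(v>120))
    rep("red",((h<5)|(h>174))&(s>150)&(v>80),8)
    im=f["image"]
    if n=="top": cr=im[140:300,190:470]; cv2.imwrite("pics/topc.png",cv2.resize(cr,None,fx=2.85,fy=2.85,interpolation=cv2.INTER_CUBIC))
    else: cr=im[90:330,240:440]; cv2.imwrite("pics/sidec.png",cv2.resize(cr,None,fx=2.5,fy=2.5,interpolation=cv2.INTER_CUBIC))
E
```

```text
top green 15 [385.2 102.2] [ 0.988 -0.272  0.086] 0.113 [7.3 3.5] 72
top green 23 [392.5 104.8] [ 0.98  -0.311  0.063] 0.114 [ 4.1 11.6] 10
top green 25 [399.7 102.1] [ 0.983 -0.337  0.099] 0.116 [10.   7.8] 84
top green 18 [413.4 100.6] [ 0.986 -0.392  0.092] 0.113 [5.1 6.1] 79
top green 50 [360.7 112.4] [ 0.947 -0.187  0.058] 0.116 [24.5  3.6] 82
top green 29 [379.4 106. ] [ 0.974 -0.249  0.088] 0.113 [14.4  3.8] 81
top green 38 [373.4 114. ] [ 0.94  -0.237  0.043] 0.116 [ 2.7 18.1] 4
top green 21 [386.4 115.8] [ 0.93  -0.286  0.052] 0.111 [12.  2.] 90
top green 28 [367.1 116.5] [ 0.934 -0.212  0.036] 0.113 [12.1  3.9] 84
top green 17 [405.7 115.2] [ 0.931 -0.361  0.054] 0.114 [10.  2.] 90
top green 317 [171.6 190.5] [0.651 0.541 0.041] 0.065 [38.5 28.6] 80
top green 16 [389.2 198.1] [ 0.616 -0.288  0.004] 0.012 [4.6 3.4] 14
top green 51 [395.4 207. ] [ 0.577 -0.31   0.005] 0.02 [13.6  4.5] 50
top blue 151 [223.5 109.2] [0.986 0.378 0.061] 0.078 [29. 33.] 0
top blue 136 [266.  103.1] [1.017 0.18  0.06 ] 0.079 [26. 26.] 90
top blue 873 [464.7 116.1] [ 0.913 -0.576  0.099] 0.113 [31.
[... 1417 characters left out ...]
blue 491 [152.4 121.1] [-0.148  1.387 -0.39 ] -0.375 [17.2 30.3] 82
side blue 1225 [389.6 160.3] [0.952 0.247 0.048] 0.078 [58.3 34.5] 61
side blue 277 [322.4 199. ] [0.614 0.072 0.069] 0.082 [22.9 36.8] 69
side blue 164 [296.4 282.3] [ 0.443 -0.221  0.005] 0.018 [21.5 27.1] 87
side blue 32 [281.6 277.3] [ 0.403 -0.183  0.005] 0.009 [14.  2.] 90
side blue 1627 [485.2 340.7] [ 0.914 -0.588  0.1  ] 0.108 [39.7 47.9] 74
side orange 34 [285.4 126.9] [0.516 0.234 0.308] 0.314 [21.4  1.4] 53
side orange 221 [284.5 345.4] [ 0.364 -0.426  0.024] 0.031 [ 7.8 29.1] 75
side red 80 [293.2 154.5] [0.538 0.226 0.18 ] 0.189 [ 8. 11.] 90
side red 184 [291.4 369.8] [ 0.372 -0.491  0.011] 0.019 [14.7 31.2] 79
```

View pics/topc.png

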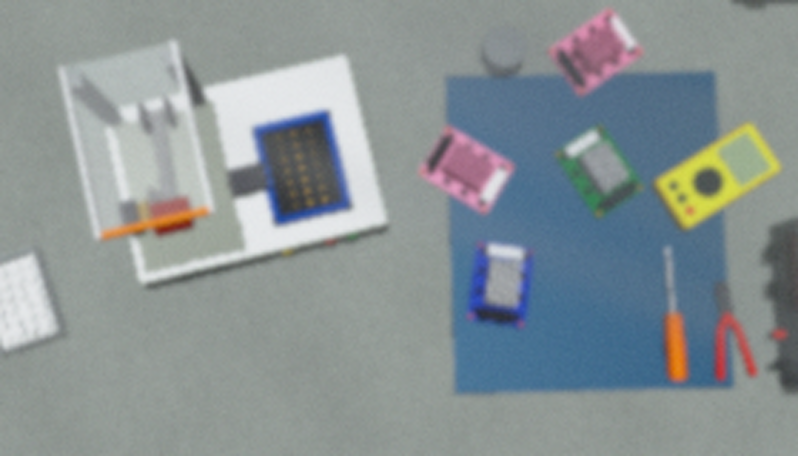

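View pics/sidec.png

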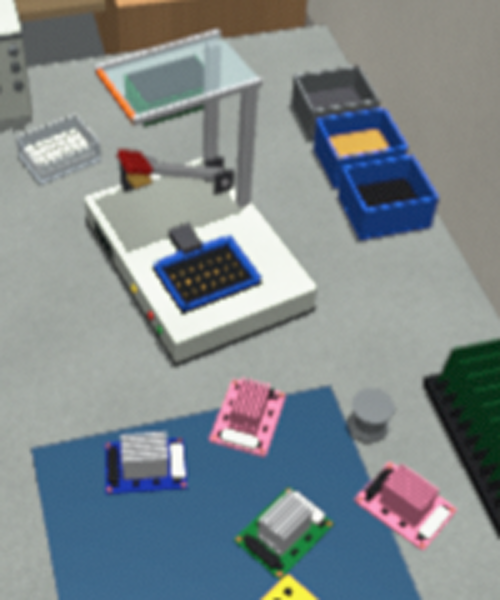

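```bash
python3 - <<'E'
from h import *
def rect(q):
    r=cv2.minAreaRect((q[:,:2]*1000).astype(np.float32)); return np.round(r[0],1),np.round(r[1],1),round(r[2],1)
for n in ("top","side"):
    f=dict(np.load(f"{n}0.npz")); P=cloud(f); H=hsv(f); h,s,v=H[...,0],H[...,1],H[...,2]
    ok=f["range_z"]>0
    near=ok&(np.hypot(P[...,0]-0.60,P[...,1]+0.335)<0.085)
    hs=near&(P[...,2]>0.035)&(P[...,2]<.06)&(s<90)
    q=P[hs]; print(n,"heatsink",len(q),rect(q),np.median(q[:,2]),q[:,2].max())
    bd=near&((h>45)&(h<90)&(s>70)|hs|(s<60)&(v>150)|(v<60))&(P[...,2]>-0.01)
    print(n,"board",rect(P[bd&(P[...,2]<.06)]))
    # by plane rays
    g=near&(h>45)&(h<90)&(s>70); uv=np.argwhere(g)[:,::-1]; print("green plane",rect(toplane(f,uv,0.004)))
    b=(h>105)&(h<125)&(s>120)&ok&(np.hypot(P[...,0]-0.615,P[...,1]-.08)<0.09)&(P[...,2]>.05)
    uv=np.argwhere(b)[:,::-1]; print("nest",len(uv),rect(toplane(f,uv,0.072)),rect(P[b]))
    w=ok&(abs(P[...,2]-.06)<.008)&(np.hypot(P[...,0]-0.62,P[...,1]-.12)<0.25)&(s<50)
    print("top face",rect(P[w]),w.sum())
    o=(h>3)&(h<17)&(s>130)&ok&(P[...,2]>.26)&(P[...,2]<.34)
    q=P[o]; i=q[:,1].argsort(); print("orange",q.mean(0).round(3),q[i[:4]].mean(0).round(3),q[i[-4:]].mean(0).round(3))
    rr=((h<6)|(h>172))&(s>120)&ok&(P[...,2]>.12)&(P[...,2]<.22)&(np.hypot(P[...,0]-0.54,P[...,1]-.22)<0.1)
    q=P[rr]; print("red",len(q),q.mean(0).round(3),q.min(0).round(3),q.max(0).round(3))
E
```

```text
top heatsink 172 (array([ 610.8, -328.2]), array([60.1, 42.6]), 29.5) 0.0477862039136909 0.0593172361388809
top board (array([ 610.6, -331.1]), array([107.7,  83.9]), 31.9)
green plane (array([ 606.1, -333.6]), array([96.6, 82.4]), 31.3)
nest 188 (array([613.3,  79.4]), array([130.8,  97.9]), 11.5) (array([613.6,  79.5]), array([132.4,  97.9]), 11.5)
top face (array([618.2, 157.8]), array([242. , 338.7]), 12.5) 3240
orange [0.518 0.233 0.307] [0.528 0.184 0.305] [0.506 0.286 0.306]
red 14 [0.524 0.234 0.181] [0.519 0.213 0.176] [0.529 0.252 0.187]
side heatsink 253 (array([ 611.5, -332.3]), array([63. , 41.2]), 32.0) 0.04817590775073149 0.05802418333148009
side board (array([ 612. , -330.3]), array([117.8,  84.9]), 31.5)
green plane (array([ 610.2, -332.2]), array([111.7,  82.6]), 31.7)
nest 350 (array([614. ,  77.5]), array([135. , 112.3]), 12.0) (array([614.2,  75.9]), array([134.8, 105.9]), 13.4)
top face (array([618.4, 156. ]), array([242. , 346.7]), 12.3) 2925
orange [0.518 0.253 0.307] [0.528 0.182 0.309] [0.523 0.544 0.302]
red 87 [0.539 0.227 0.179] [0.518 0.206 0.161] [0.563 0.251 0.189]
```

```bash
cat >> h.py <<'E'
from scipy.spatial.transform import Rotation as Ro
def down(a):
    a=np.radians(a); return np.array([[-np.sin(a),np.cos(a),0],[np.cos(a),np.sin(a),0],[0,0,-1]])
def plan(p,Rt,s=None):
    s=s or read_state(); R=s["orientation"]
    d=R.T@(np.array(p)-s["position"])*1000; rv=Ro.from_matrix(R.T@Rt).as_rotvec()
    print("shift mm",d.round(1),"dist",np.linalg.norm(d).round(),"rotvec",rv.round(4),"deg",np.degrees(np.linalg.norm(rv)).round(1)); return d,rv
def st():
    s=read_state(); print(round(s["clock"],2),"pos",s["position"].round(4),"q",s["joints"].round(3),"F",s["ft_force"].round(1),"M",s["moment"].round(2),"op",round(s["opening"],4)); return s
E
python3 - <<'E'
from h import *
f=grab_frame("wrist"); s=st(); c=-f["R"].T@f["t"]; print("cam in tool mm",(s["orientation"].T@(c-s["position"])*1000).round(1)); print((s["orientation"].T@f["R"].T).round(3))
plan([0.35,0.20,0.31],down(0))
plan([0.611,-0.330,0.25],down(-58.5))
E
```

```text
0.3 pos [0.1786 0.5988 0.2311] q [ 1.185  0.494  1.346 -0.     1.302 -0.096] F [-0.  -0.2 -0.4] M [0.05 0.02 0.01] op 0.0857
cam in tool mm [  83.2   -0.9 -142.3]
[[-0.001 -0.947 -0.321]
 [ 1.    -0.001  0.   ]
 [-0.    -0.321  0.947]]
shift mm [-278.2 -333.3  -78.8] dist 441.0 rotvec [-3.000e-04  3.000e-04  1.281e+00] deg 73.4
shift mm [-679.8 -766.5  -18.6] dist 1025.0 rotvec [-2.000e-04  4.000e-04  2.302e+00] deg 131.9
```

Emit:
{"api": "move_arm", "payload": {
  "targets": [
    {"x":-28,"y":-33,"z":-15,"rz":0.12,"hand":1},
    {"x":-56,"y":-67,"z":-30,"rz":0.25,"hand":1},
    {"x":-84,"y":-100,"z":-45,"rz":0.38,"hand":1},
    {"x":-112,"y":-133,"z":-60,"rz":0.51,"hand":1},
    {"x":-140,"y":-167,"z":-75,"rz":0.64,"hand":1},
    {"x":-168,"y":-200,"z":-79,"rz":0.77,"hand":1},
    {"x":-196,"y":-233,"z":-79,"rz":0.9,"hand":1},
    {"x":-224,"y":-267,"z":-79,"rz":1.03,"hand":1},
    {"x":-252,"y":-300,"z":-79,"rz":1.16,"hand":1},
    {"x":-280,"y":-333,"z":-79,"rz":1.28,"hand":1}
  ]
}}

```text
invalid input at $.targets[0]: expected keys x, y, z, rx, ry, rz, hand
```

```bash
python3 - <<'E'
from h import *
s=st(); plan([0.611,-0.330,0.25],down(-58.5))
E
```

```text
0.3 pos [0.1786 0.5988 0.2311] q [ 1.185  0.494  1.346 -0.     1.302 -0.096] F [-0.  -0.2 -0.4] M [0.05 0.02 0.01] op 0.0857
shift mm [-679.8 -766.5  -18.6] dist 1025.0 rotvec [-2.000e-04  4.000e-04  2.302e+00] deg 131.9
```

Emit:
{"api": "move_arm", "payload": {
  "targets": [
    {"x":-28,"y":-33,"z":-15,"rx":0,"ry":0,"rz":0.12,"hand":1},
    {"x":-56,"y":-67,"z":-30,"rx":0,"ry":0,"rz":0.25,"hand":1},
    {"x":-84,"y":-100,"z":-45,"rx":0,"ry":0,"rz":0.38,"hand":1},
    {"x":-112,"y":-133,"z":-60,"rx":0,"ry":0,"rz":0.51,"hand":1},
    {"x":-140,"y":-167,"z":-75,"rx":0,"ry":0,"rz":0.64,"hand":1},
    {"x":-168,"y":-200,"z":-79,"rx":0,"ry":0,"rz":0.77,"hand":1},
    {"x":-196,"y":-233,"z":-79,"rx":0,"ry":0,"rz":0.9,"hand":1},
    {"x":-224,"y":-267,"z":-79,"rx":0,"ry":0,"rz":1.03,"hand":1},
    {"x":-252,"y":-300,"z":-79,"rx":0,"ry":0,"rz":1.16,"hand":1},
    {"x":-280,"y":-333,"z":-79,"rx":0,"ry":0,"rz":1.28,"hand":1}
  ]
}}

```text
clock: 1.3
position: [0.352, 0.1982, 0.3105]
orientation: [[0.004, 1.0, 0.001], [1.0, -0.004, 0.0], [0.0, 0.001, -1.0]]
ft_force: [1.0, 1.1, -0.0]
opening: 0.0855
```

```bash
python3 - <<'E'
from h import *
s=st(); plan([0.611,-0.330,0.25],down(-58.5))
E
```

```text
1.3 pos [0.352  0.1982 0.3105] q [ 0.365  0.09   1.719 -0.     1.332  0.369] F [ 1.   1.1 -0. ] M [0.1 0.  0. ] op 0.0855
shift mm [-527.1  261.1   60.5] dist 591.0 rotvec [ 4.0000e-04 -4.0000e-04  1.0169e+00] deg 58.3
```

Emit:
{"api": "move_arm", "payload": {
  "targets": [
    {"x":-44,"y":22,"z":5,"rx":0,"ry":0,"rz":0.1,"hand":1},
    {"x":-88,"y":44,"z":10,"rx":0,"ry":0,"rz":0.2,"hand":1},
    {"x":-132,"y":65,"z":15,"rx":0,"ry":0,"rz":0.3,"hand":1},
    {"x":-176,"y":87,"z":20,"rx":0,"ry":0,"rz":0.4,"hand":1},
    {"x":-220,"y":109,"z":25,"rx":0,"ry":0,"rz":0.5,"hand":1},
    {"x":-264,"y":131,"z":30,"rx":0,"ry":0,"rz":0.6,"hand":1},
    {"x":-308,"y":153,"z":35,"rx":0,"ry":0,"rz":0.7,"hand":1},
    {"x":-352,"y":174,"z":40,"rx":0,"ry":0,"rz":0.8,"hand":1},
    {"x":-396,"y":196,"z":45,"rx":0,"ry":0,"rz":0.9,"hand":1},
    {"x":-440,"y":218,"z":50,"rx":0,"ry":0,"rz":1.017,"hand":1}
  ]
}}

```text
clock: 2.3
position: [0.5707, -0.242, 0.26]
orientation: [[0.852, 0.523, 0.0], [0.523, -0.852, 0.0], [0.0, -0.0, -1.0]]
ft_force: [0.9, 1.3, 0.6]
opening: 0.0855
```

```bash
python3 - <<'E'
from h import *
f=grab_frame("wrist"); np.savez("w1.npz",**f); cv2.imwrite("pics/w1.png",f["image"])
s=st(); plan([0.611,-0.330,0.25],down(-58.5))
E
```

```text
2.35 pos [ 0.5731 -0.2481  0.2587] q [-0.503  0.469  1.311 -0.002  1.36   0.528] F [-4.4 -5.1 -3. ] M [-0.13  0.07 -0.04] op 0.0853
shift mm [-9.5 89.7  8.9] dist 91.0 rotvec [ 0.0024  0.0004 -0.0105] deg 0.6
```

View pics/w1.png

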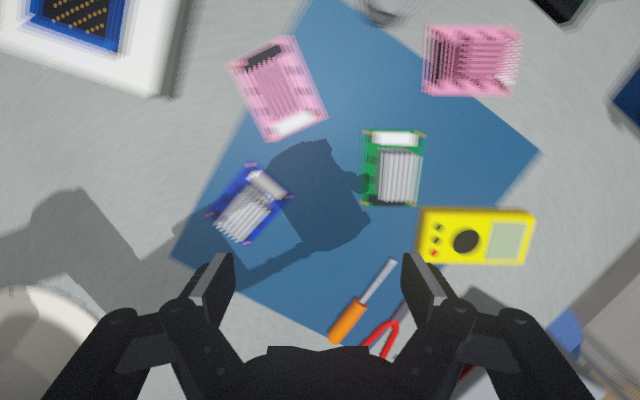

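```bash
cat > meas_b.py <<'E'
from h import *
def rect(q):
    r=cv2.minAreaRect((np.asarray(q)[:,:2]*1000).astype(np.float32)); return np.round(r[0],1),np.round(r[1],1),round(r[2],1)
def board(f,c,z0=0):
    P=cloud(f); H=hsv(f); h,s,v=H[...,0],H[...,1],H[...,2]; ok=f["range_z"]>0
    near=ok&(np.hypot(P[...,0]-c[0],P[...,1]-c[1])<0.075)
    hs=near&(P[...,2]>z0+.04)&(P[...,2]<z0+.06)
    print("hs",hs.sum(),rect(P[hs]),np.median(P[hs][:,2]))
    uv=np.argwhere(hs)[:,::-1]; print("hs plane",rect(toplane(f,uv,z0+.05)))
    g=near&(h>45)&(h<90)&(s>90)&(P[...,2]<z0+.02); uv=np.argwhere(g)[:,::-1]; print("green",rect(toplane(f,uv,z0+.004)), rect(P[g]), np.median(P[g][:,2]))
E
python3 - <<'E'
from meas_b import *
for i in range(2): f=grab_frame("wrist")
s=st(); board(f,(.611,-.330)); plan([0.611,-0.330,0.25],down(-58.5))
E
```

```text
2.45 pos [ 0.5706 -0.2423  0.2591] q [-0.498  0.463  1.32  -0.     1.359  0.522] F [ 0.3  1.2 -0.4] M [0.02 0.03 0.04] op 0.0853
hs 1460 (array([ 611.3, -330.7]), array([60.6, 41.2]), 31.4) 0.04884149891950331
hs plane (array([ 611.4, -329.1]), array([61.2, 42.4]), 31.4)
green (array([ 610.2, -329.5]), array([109.3,  80.7]), 31.6) (array([ 609.9, -330.1]), array([110.6,  80.7]), 31.8) 0.003652481523621971
shift mm [-11.5  95.8   9.1] dist 97.0 rotvec [-0.0007  0.0006  0.0017] deg 0.1
```

```bash
python3 - <<'E'
from meas_b import *
f=grab_frame("wrist"); P=cloud(f); c=np.array([.6105,-.330]); R=down(-58.5)
q=P[f["range_z"]>0]; L=(q-np.r_[c,0])@R; m=(q[:,2]>.016)&(abs(L[:,0])<.045)&(abs(L[:,1])>.03)&(abs(L[:,1])<.09)
print(m.sum(), (L[m].min(0),L[m].max(0)) if m.any() else 0)
plan([0.6105,-0.330,0.12],R); plan([0.6105,-0.330,0.022],R)
E
```

```text
15990 (array([-0.0019771 , -0.08999888, -0.35677015]), array([ 0.03206112, -0.03000183, -0.27122605]))
shift mm [-12.5  97.5 139.4] dist 171.0 rotvec [-0.0011  0.0005  0.0042] deg 0.2
shift mm [-12.5  97.6 237.4] dist 257.0 rotvec [-0.0011  0.0005  0.0042] deg 0.2
```

Emit:
{"api": "move_arm", "payload": {
  "targets": [
    {"x":-5,"y":35,"z":10,"rx":0,"ry":0,"rz":0,"hand":1},
    {"x":-10,"y":75,"z":30,"rx":0,"ry":0,"rz":0,"hand":1},
    {"x":-12,"y":96,"z":60,"rx":0,"ry":0,"rz":0.002,"hand":1},
    {"x":-12,"y":97,"z":90,"rx":0,"ry":0,"rz":0.002,"hand":1},
    {"x":-12,"y":97,"z":125,"rx":0,"ry":0,"rz":0.002,"hand":1},
    {"x":-12,"y":97,"z":160,"rx":0,"ry":0,"rz":0.002,"hand":1},
    {"x":-12,"y":97,"z":190,"rx":0,"ry":0,"rz":0.002,"hand":1},
    {"x":-12,"y":97,"z":215,"rx":0,"ry":0,"rz":0.002,"hand":1},
    {"x":-12,"y":97,"z":230,"rx":0,"ry":0,"rz":0.002,"hand":1},
    {"x":-12,"y":97,"z":237,"rx":0,"ry":0,"rz":0.002,"hand":1}
  ]
}}

```text
clock: 3.5
position: [0.6107, -0.3276, 0.0225]
orientation: [[0.85, 0.526, -0.001], [0.526, -0.85, 0.001], [-0.001, -0.001, -1.0]]
ft_force: [0.5, -0.7, 0.6]
opening: 0.0854
```

Emit:
{"api": "move_arm", "payload": {
  "newtons": 45,
  "targets": [
    {"x":0,"y":0,"z":0,"rx":0,"ry":0,"rz":0,"hand":1},
    {"x":0,"y":0,"z":0,"rx":0,"ry":0,"rz":0,"hand":-1},
    {"x":0,"y":0,"z":0,"rx":0,"ry":0,"rz":0,"hand":-1},
    {"x":0,"y":0,"z":0,"rx":0,"ry":0,"rz":0,"hand":-1},
    {"x":0,"y":0,"z":0,"rx":0,"ry":0,"rz":0,"hand":-1},
    {"x":0,"y":0,"z":0,"rx":0,"ry":0,"rz":0,"hand":-1},
    {"x":0,"y":0,"z":0,"rx":0,"ry":0,"rz":0,"hand":-1},
    {"x":0,"y":0,"z":0,"rx":0,"ry":0,"rz":0,"hand":-1},
    {"x":0,"y":0,"z":0,"rx":0,"ry":0,"rz":0,"hand":-1},
    {"x":0,"y":0,"z":0,"rx":0,"ry":0,"rz":0,"hand":-1}
  ]
}}

```text
clock: 4.5
position: [0.6115, -0.3291, 0.0243]
orientation: [[0.851, 0.525, 0.001], [0.525, -0.851, -0.001], [0.001, 0.001, -1.0]]
ft_force: [-1.9, 0.7, 6.9]
opening: 0.0392
```

```bash
python3 - <<'E'
from meas_b import *
f=grab_frame("side"); cv2.imwrite("pics/s2.png",cv2.resize(f["image"][220:380,260:460],None,fx=4,fy=3.7,interpolation=cv2.INTER_CUBIC)[:600]); s=st(); plan([0.6105,-0.330,0.2],down(-58.5)); print(s["orientation"].round(4))
E
```

```text
4.55 pos [ 0.6115 -0.329   0.0243] q [-0.58   0.811  1.334  0.     0.995  0.438] F [-1.1  1.8  7.2] M [ 0.12  0.16 -0.  ] op 0.0389
shift mm [  -1.3    0.5 -175.7] dist 176.0 rotvec [ 0.0013 -0.0006  0.003 ] deg 0.2
[[ 8.511e-01  5.251e-01  1.200e-03]
 [ 5.251e-01 -8.511e-01 -8.000e-04]
 [ 6.000e-04  1.300e-03 -1.000e+00]]
```

View pics/s2.png

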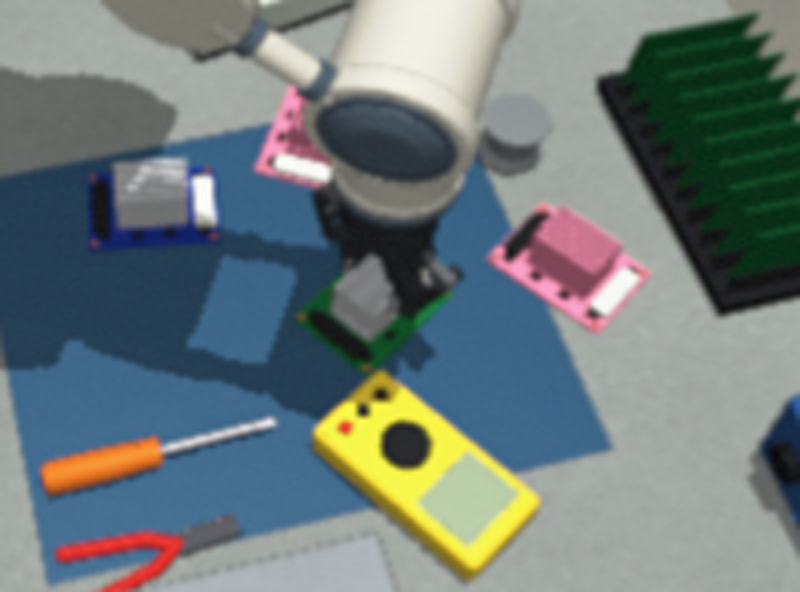

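Emit:
{"api": "move_arm", "payload": {
  "targets": [
    {"x":0,"y":0,"z":-4,"rx":0,"ry":0,"rz":0,"hand":-1},
    {"x":0,"y":0,"z":-12,"rx":0,"ry":0,"rz":0,"hand":-1},
    {"x":0,"y":0,"z":-25,"rx":0,"ry":0,"rz":0,"hand":-1},
    {"x":0,"y":0,"z":-45,"rx":0,"ry":0,"rz":0,"hand":-1},
    {"x":0,"y":0,"z":-70,"rx":0,"ry":0,"rz":0,"hand":-1},
    {"x":0,"y":0,"z":-95,"rx":0,"ry":0,"rz":0,"hand":-1},
    {"x":0,"y":0,"z":-120,"rx":0,"ry":0,"rz":0,"hand":-1},
    {"x":0,"y":0,"z":-145,"rx":0,"ry":0,"rz":0,"hand":-1},
    {"x":0,"y":0,"z":-165,"rx":0,"ry":0,"rz":0,"hand":-1},
    {"x":0,"y":0,"z":-175,"rx":0,"ry":0,"rz":0,"hand":-1}
  ]
}}

```text
clock: 5.55
position: [0.6117, -0.3291, 0.2014]
orientation: [[0.851, 0.525, 0.003], [0.525, -0.851, -0.002], [0.001, 0.003, -1.0]]
ft_force: [-0.2, 0.3, -0.9]
opening: 0.0396
```

```bash
python3 - <<'E'
from meas_b import *
s=st(); plan([0.613,-0.04,0.2],down(-77.7))
E
```

```text
5.55 pos [ 0.6117 -0.3291  0.2014] q [-0.58   0.618  1.194  0.     1.326  0.438] F [-0.2  0.3 -0.9] M [ 0.   -0.01 -0.02] op 0.0396
shift mm [ 152.9 -245.4    0.9] dist 289.0 rotvec [ 0.0027 -0.0019  0.3381] deg 19.4
```

Emit:
{"api": "move_arm", "payload": {
  "targets": [
    {"x":8,"y":-12,"z":0,"rx":0,"ry":0,"rz":0.03,"hand":-1},
    {"x":25,"y":-40,"z":0,"rx":0,"ry":0,"rz":0.07,"hand":-1},
    {"x":48,"y":-77,"z":0,"rx":0,"ry":0,"rz":0.12,"hand":-1},
    {"x":71,"y":-114,"z":0,"rx":0,"ry":0,"rz":0.17,"hand":-1},
    {"x":94,"y":-151,"z":0,"rx":0,"ry":0,"rz":0.22,"hand":-1},
    {"x":117,"y":-188,"z":0,"rx":0,"ry":0,"rz":0.27,"hand":-1},
    {"x":138,"y":-221,"z":0,"rx":0,"ry":0,"rz":0.31,"hand":-1},
    {"x":149,"y":-239,"z":0,"rx":0,"ry":0,"rz":0.338,"hand":-1},
    {"x":153,"y":-245,"z":0,"rx":0,"ry":0,"rz":0.338,"hand":-1},
    {"x":153,"y":-245,"z":0,"rx":0,"ry":0,"rz":0.338,"hand":-1}
  ]
}}

```text
clock: 6.55
position: [0.6126, -0.0393, 0.1984]
orientation: [[0.977, 0.215, -0.0], [0.215, -0.977, -0.0], [-0.0, 0.0, -1.0]]
ft_force: [-0.2, -1.2, -2.0]
opening: 0.0396
```

```bash
python3 - <<'E'
from meas_b import *
f=grab_frame("wrist"); np.savez("w3.npz",**f); cv2.imwrite("pics/w3.png",f["image"]);s=st()
P=cloud(f); H=hsv(f); h,sa,v=H[...,0],H[...,1],H[...,2]; ok=f["range_z"]>0
b=ok&(h>105)&(h<125)&(sa>130)&(np.hypot(P[...,0]-.614,P[...,1]-.078)<.1)&(P[...,2]>.055)&(P[...,2]<.09)
print("blue",b.sum(),rect(P[b]),np.percentile(P[b][:,2],[5,50,95]).round(4))
uv=np.argwhere(b)[:,::-1]; print(rect(toplane(f,uv,.076)))
np.save("b.npy",P[b])
for k in (.062,.065,.068,.071,.074,.077): 
    q=P[b&(abs(P[...,2]-k)<.0015)]; print(k,len(q),rect(q) if len(q)>20 else 0)
E
```

```text
6.6 pos [ 0.6127 -0.0403  0.1983] q [-0.163  0.51   1.415 -0.     1.217  1.192] F [-0.  -1.1 -1.6] M [-0.01  0.03 -0.  ] op 0.0397
blue 4870 (array([614.3,  81.1]), array([136.5, 110. ]), 11.6) [0.0645 0.0717 0.0756]
(array([615.3,  78.1]), array([134.9, 106.3]), 12.4)
0.062 138 (array([614.9,  76.2]), array([118.4,  96.7]), 12.7)
0.065 280 (array([588.2, 102.8]), array([146.2,  68.8]), 48.6)
0.068 874 (array([614.1,  82.5]), array([123.5, 106.7]), 12.5)
0.071 1540 (array([615. ,  79.3]), array([132.4, 103.6]), 10.9)
0.074 1747 (array([614.7,  79.2]), array([136.5, 106.1]), 11.6)
0.077 287 (array([615.1,  78.8]), array([134.5, 104.5]), 11.8)
```

View pics/w3.png

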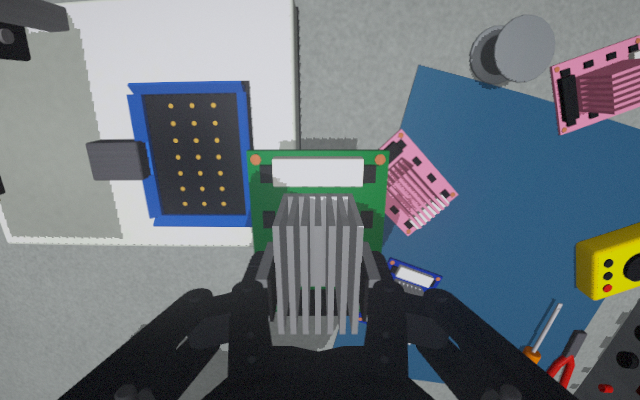

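```bash
python3 - <<'E'
from meas_b import *
f=dict(np.load("w3.npz")); P=cloud(f); s=read_state(); R=s["orientation"]; L=(P-s["position"])@R*1000
H=hsv(f); h,sa,v=H[...,0],H[...,1],H[...,2]
g=(h>45)&(h<90)&(sa>90)&(f["range_z"]>0)&(abs(L[...,2])<40)&(abs(L[...,1])<60)
q=L[g]; print(g.sum(),q.min(0).round(1),q.max(0).round(1),np.median(q[:,2]), np.percentile(q[:,0],[0.5,99.5]),np.percentile(q[:,1],[.5,99.5]))
e=q[(q[:,0]>25)]; print(rect(e/1000))
# plane tilt
A=np.c_[e[:,:2],np.ones(len(e))]; print(np.linalg.lstsq(A,e[:,2],rcond=None)[0])
# fit top edge
for c in range(255,385,15):
    r=np.where(g[:,c])[0]; print(c,r[0],L[r[0],c].round(1),end=' ')
print()
# nest edges: inner dark floor rect
d=(v<70)&(f["range_z"]>0)&(abs(P[...,2]-.062)<.006)&(np.hypot(P[...,0]-.614,P[...,1]-.078)<.075)
bl=max(blobs(d),key=lambda t:t[0]); uv=np.argwhere(bl[2])[:,::-1]; print(bl[0],"floor",rect(toplane(f,uv,.062)),rect(P[bl[2]]))
w=P[(sa<40)&(v>90)&(abs(P[...,2]-.06)<.006)]; print("deck z",np.median(w[:,2]))
E
```

```text
4764 [-56.3 -40.7 -31.3] [53.9 39.6 22.8] 20.569029811282093 [-36.31143545  53.69541517] [-40.21773945  39.32408849]
(array([39.4, -0.5]), array([80.3, 28.8]), 90.0)
[5.99885664e-04 1.34380518e-03 2.05468324e+01]
255 150 [ 53.7 -35.3  20.2] 270 150 [ 53.6 -27.1  20.9] 285 150 [ 53.8 -18.5  19.2] 300 150 [ 53.6 -10.3  20.3] 315 150 [53.6 -1.9 20.2] 330 150 [53.6  6.4 20.5] 345 150 [53.7 14.7 20.1] 360 150 [53.4 23.3 21.8] 375 150 [53.6 31.6 20.9] 
8010 floor (array([613.8,  80.5]), array([116.5,  84.9]), 12.5) (array([613.5,  81. ]), array([117.2,  86.1]), 12.7)
deck z 0.05981961897708462
```

```bash
python3 - <<'E'
from meas_b import *
f=dict(np.load("w3.npz")); P=cloud(f); s=st(); plan([.6158,.0788,.13],down(-77.7)); plan([.6158,.0788,.0865],down(-77.7))
L=(P-np.r_[.6145,.079,0])@down(-77.7)*1000
m=(f["range_z"]>0)&(abs(L[...,0])<40)&(L[...,1]<-30)&(L[...,1]>-90)&(P[...,2]>.08)&(P[...,2]<.2); print(m.sum(),L[m].min(0),L[m].max(0))
E
```

```text
6.6 pos [ 0.6127 -0.0403  0.1983] q [-0.163  0.51   1.415 -0.     1.217  1.192] F [-0.  -1.1 -1.6] M [-0.01  0.03 -0.  ] op 0.0397
shift mm [  28.6 -115.7   68.3] dist 137.0 rotvec [0.0003 0.0001 0.0012] deg 0.1
shift mm [  28.6 -115.7  111.8] dist 163.0 rotvec [0.0003 0.0001 0.0012] deg 0.1
1715 [-18.13246823 -89.96805236 -83.90509162] [ 17.96436517 -46.34527322 -80.01285048]
```

Emit:
{"api": "move_arm", "payload": {
  "targets": [
    {"x":2,"y":-8,"z":0,"rx":0,"ry":0,"rz":0,"hand":-1},
    {"x":7,"y":-28,"z":0,"rx":0,"ry":0,"rz":0,"hand":-1},
    {"x":14,"y":-58,"z":0,"rx":0,"ry":0,"rz":0,"hand":-1},
    {"x":21,"y":-88,"z":10,"rx":0,"ry":0,"rz":0,"hand":-1},
    {"x":27,"y":-108,"z":25,"rx":0,"ry":0,"rz":0,"hand":-1},
    {"x":28,"y":-115,"z":40,"rx":0,"ry":0,"rz":0.001,"hand":-1},
    {"x":28,"y":-116,"z":55,"rx":0,"ry":0,"rz":0.001,"hand":-1},
    {"x":28,"y":-116,"z":68,"rx":0,"ry":0,"rz":0.001,"hand":-1},
    {"x":28,"y":-116,"z":68,"rx":0,"ry":0,"rz":0.001,"hand":-1},
    {"x":28,"y":-116,"z":68,"rx":0,"ry":0,"rz":0.001,"hand":-1}
  ]
}}

```text
clock: 7.6
position: [0.6155, 0.0788, 0.1304]
orientation: [[0.977, 0.211, -0.0], [0.211, -0.977, -0.0], [-0.0, 0.0, -1.0]]
ft_force: [0.1, 0.9, -2.1]
opening: 0.0393
```

```bash
python3 - <<'E'
from meas_b import *
f=grab_frame("wrist"); np.savez("w4.npz",**f); cv2.imwrite("pics/w4.png",f["image"]);s=st(); plan([.6158,.0788,.0865],down(-77.7))
E
```

```text
7.65 pos [0.6158 0.0789 0.1309] q [ 0.031  0.594  1.467 -0.     1.08   1.389] F [ 0.5  0.8 -2. ] M [-0.    0.03 -0.06] op 0.0393
shift mm [-0.   0.1 44.4] dist 44.0 rotvec [ 0.0002 -0.0007 -0.0015] deg 0.1
```

View pics/w4.png

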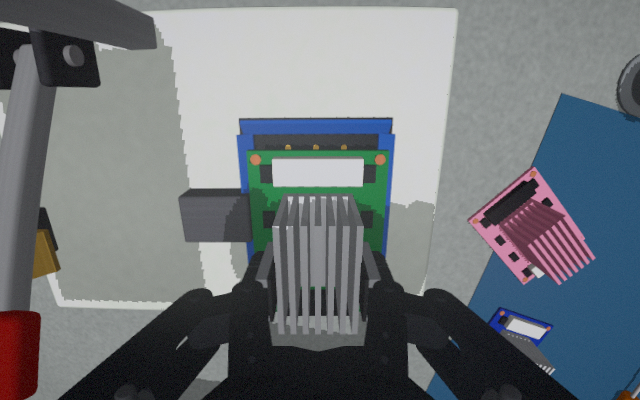

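Emit:
{"api": "move_arm", "payload": {
  "targets": [
    {"x":0,"y":0,"z":8,"rx":0,"ry":0,"rz":0,"hand":-1},
    {"x":0,"y":0,"z":16,"rx":0,"ry":0,"rz":0,"hand":-1},
    {"x":0,"y":0,"z":22,"rx":0,"ry":0,"rz":0,"hand":-1},
    {"x":0,"y":0,"z":27,"rx":0,"ry":0,"rz":0,"hand":-1},
    {"x":0,"y":0,"z":31,"rx":0,"ry":0,"rz":0,"hand":-1},
    {"x":0,"y":0,"z":35,"rx":0,"ry":0,"rz":0,"hand":-1},
    {"x":0,"y":0,"z":38,"rx":0,"ry":0,"rz":0,"hand":-1},
    {"x":0,"y":0,"z":41,"rx":0,"ry":0,"rz":0,"hand":-1},
    {"x":0,"y":0,"z":43,"rx":0,"ry":0,"rz":0,"hand":-1},
    {"x":0,"y":0,"z":43,"rx":0,"ry":0,"rz":0,"hand":-1}
  ]
}}

```text
clock: 8.65
position: [0.6152, 0.0794, 0.0871]
orientation: [[0.977, 0.212, -0.0], [0.212, -0.977, -0.0], [-0.0, -0.0, -1.0]]
ft_force: [0.2, 0.0, -1.0]
opening: 0.0392
```

```bash
python3 - <<'E'
from meas_b import *
f=grab_frame("wrist"); cv2.imwrite("pics/w5.png",f["image"]);s=st(); plan([.6158,.0788,.0865],down(-77.7))
E
```

```text
8.7 pos [0.6153 0.0794 0.0872] q [ 0.032  0.649  1.502 -0.     0.99   1.389] F [-0.1 -0.8 -1.6] M [-0.04 -0.02  0.02] op 0.0394
shift mm [0.4 0.7 0.7] dist 1.0 rotvec [ 0.      0.0001 -0.0009] deg 0.1
```

View pics/w5.png

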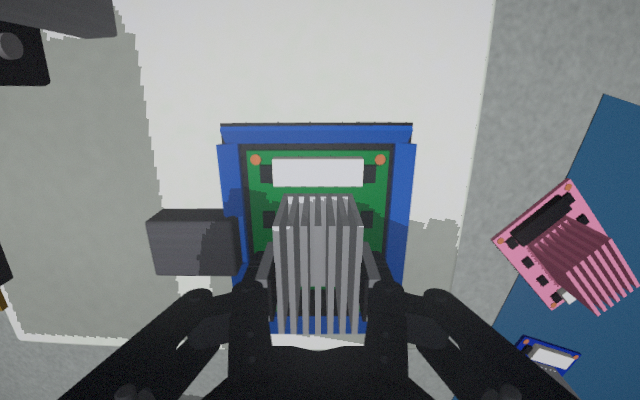

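The board sits inside the blue edges: green spans cols 248–389 and the inner walls are at about 243 and 393. I'll settle it the last 1–2 mm, release it and lift.

Emit:
{"api": "move_arm", "payload": {
  "targets": [
    {"x":0,"y":0,"z":1,"rx":0,"ry":0,"rz":0,"hand":-1},
    {"x":0,"y":0,"z":1.5,"rx":0,"ry":0,"rz":0,"hand":-1},
    {"x":0,"y":0,"z":1.5,"rx":0,"ry":0,"rz":0,"hand":0.4},
    {"x":0,"y":0,"z":1.5,"rx":0,"ry":0,"rz":0,"hand":0.4},
    {"x":0,"y":0,"z":1.5,"rx":0,"ry":0,"rz":0,"hand":0.4},
    {"x":0,"y":0,"z":1.5,"rx":0,"ry":0,"rz":0,"hand":0.4},
    {"x":0,"y":0,"z":-5,"rx":0,"ry":0,"rz":0,"hand":0.4},
    {"x":0,"y":0,"z":-25,"rx":0,"ry":0,"rz":0,"hand":0.4},
    {"x":0,"y":0,"z":-60,"rx":0,"ry":0,"rz":0,"hand":0.4},
    {"x":0,"y":0,"z":-100,"rx":0,"ry":0,"rz":0,"hand":0.4}
  ]
}}

```text
clock: 9.7
position: [0.6146, 0.0794, 0.188]
orientation: [[0.977, 0.212, -0.002], [0.212, -0.977, -0.0], [-0.002, -0.0, -1.0]]
ft_force: [-0.4, 0.8, 0.6]
opening: 0.06
```

```bash
python3 - <<'E'
from meas_b import *
for i in range(3): f=grab_frame("wrist")
cv2.imwrite("pics/w6.png",f["image"]);s=st(); np.savez("w6.npz",**f)
board(f,(.6145,.079),.062)
P=cloud(f); H=hsv(f); h,sa,v=H[...,0],H[...,1],H[...,2]
g=(h>45)&(h<90)&(sa>90)&(abs(P[...,2]-.066)<.01); q=P[g]
A=np.c_[q[:,:2]-[.6145,.079],np.ones(len(q))]; print(np.linalg.lstsq(A,q[:,2],rcond=None)[0].round(4),len(q))
E
```

```text
9.85 pos [0.6168 0.0795 0.1904] q [ 0.032  0.526  1.408 -0.     1.202  1.389] F [-0.3 -0.1 -0.2] M [-0.05  0.04 -0.02] op 0.0602
hs 2092 (array([614.1,  78.8]), array([60.9, 40.1]), 12.2) 0.11159765479704778
hs plane (array([615.6,  79.1]), array([62.3, 40. ]), 12.2)
green (array([614.3,  78.9]), array([108.7,  80. ]), 12.2) (array([614.,  79.]), array([109.5,  80.9]), 12.3) 0.06566863850453168
[0.0002 0.0006 0.0657] 3135
```

View pics/w6.png

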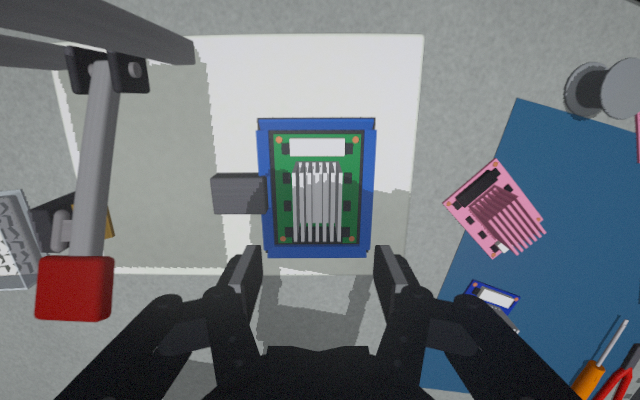

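The board is released and flat: its top is at z 0.0657 with almost no slope. Next I'll measure the lever pad, around (75,290) in this view, and the guard edge.

```bash
cat >> h.py <<'E'
YAW=np.radians(12.3); FO=np.array([.6183,.157,0]); FX=np.array([np.cos(YAW),np.sin(YAW),0]); FY=np.array([-np.sin(YAW),np.cos(YAW),0]); KZ=np.array([0,0,1.])
FR=np.c_[FX,FY,KZ]
def fix(P): return (P-FO)@FR
def unfix(p): return FO+FR@np.array(p)
def tilt(deg):
    a=np.radians(deg); return np.c_[-FX*np.cos(a)-KZ*np.sin(a),FY,FX*np.sin(a)-KZ*np.cos(a)]
E
python3 - <<'E'
from meas_b import *
f6=dict(np.load("w6.npz"))
for n,f in (("wrist",f6),("top",dict(np.load("top0.npz"))),("side",dict(np.load("side0.npz")))):
    P=cloud(f); H=hsv(f); h,sa,v=H[...,0],H[...,1],H[...,2]; F=fix(P)*1000; ok=f["range_z"]>0
    m=ok&((h<6)|(h>172))&(sa>120)&(P[...,2]>.12)&(P[...,2]<.22)&(np.hypot(P[...,0]-0.54,P[...,1]-.22)<0.1)
    q=F[m]; print(n,"red",len(q),np.percentile(q,[1,99],axis=0).round(1).tolist(),np.median(q,0).round(1))
    # top face: points near plane
    if n!="top":
        t=q; 
        for it in range(4):
            A=np.c_[t[:,:2],np.ones(len(t))]; c=np.linalg.lstsq(A,t[:,2],rcond=None)[0]; r=q[:,2]-np.c_[q[:,:2],np.ones(len(q))]@c; t=q[(r>-2)]
        tt=q[abs(r)<2]; print("  face n",len(tt),c.round(3),np.percentile(tt,[2,98],axis=0).round(1).tolist())
    o=ok&(h>3)&(h<17)&(sa>130)&(P[...,2]>.26)&(P[...,2]<.34)&(P[...,1]<.32)
    if o.any(): print("  orange",np.percentile(F[o],[2,50,98],axis=0).round(1).tolist())
    gr=ok&(sa<60)&(abs(F[...,1]-73)<70)&(P[...,2]>.07)&(P[...,2]<.2)&(F[...,0]<120)
    if n=="wrist": 
        l=F[gr&(abs(F[...,1]-75)<25)]; print("lever-ish",np.percentile(l,[2,50,98],axis=0).round(1).tolist())
E
```

```text
wrist red 4764 [[-74.2, 69.4, 159.9], [-37.0, 116.0, 184.9]] [-54.9  88.  174.8]
  face n 3924 [-5.07000e-01  7.00000e-03  1.47405e+02] [[-72.8, 71.0, 166.1], [-37.4, 115.5, 184.7]]
  orange [[-19.1, -143.4, 275.8], [-6.6, -142.5, 285.9], [-5.2, -49.1, 287.4]]
lever-ish [[-38.6, 71.8, 77.6], [32.2, 87.1, 119.5], [97.9, 99.4, 157.2]]
top red 14 [[-77.4, 74.3, 176.1], [-74.2, 113.6, 186.6]] [-76.1  95.  180.4]
  orange [[-84.7, 47.0, 297.5], [-81.9, 92.7, 307.4], [-76.2, 150.2, 313.9]]
side red 87 [[-79.6, 66.6, 163.5], [-41.6, 108.8, 188.8]] [-63.4  84.3 179.6]
  face n 39 [-5.16000e-01  1.50000e-02  1.48769e+02] [[-74.1, 67.0, 170.6], [-41.7, 107.3, 188.8]]
  orange [[-86.1, 44.3, 300.8], [-83.2, 96.7, 308.3], [-79.1, 151.5, 313.2]]
```

```bash
python3 - <<'E'
from h import *
s=st(); print(unfix([-.18,.02,.33])); plan(unfix([-.18,.02,.33]),down(102.3)); print(unfix([-.1448,.091,.2506]))
E
```

```text
9.85 pos [0.6168 0.0795 0.1904] q [ 0.032  0.526  1.408 -0.     1.202  1.389] F [-0.3 -0.1 -0.2] M [-0.05  0.04 -0.02] op 0.0602
[0.43817119 0.13819544 0.33      ]
shift mm [-161.4  -95.2 -140.5] dist 234.0 rotvec [-8.3000e-03 -1.6000e-03  3.1408e+00] deg 180.0
[0.45743804 0.21506435 0.2506    ]
```

Emit:
{"api": "move_arm", "payload": {
  "targets": [
    {"x":-5,"y":0,"z":-25,"rx":0,"ry":0,"rz":-0.14,"hand":0.4},
    {"x":-25,"y":0,"z":-50,"rx":0,"ry":0,"rz":-0.28,"hand":0.4},
    {"x":-50,"y":0,"z":-75,"rx":0,"ry":0,"rz":-0.42,"hand":-1},
    {"x":-80,"y":0,"z":-100,"rx":0,"ry":0,"rz":-0.56,"hand":-1},
    {"x":-110,"y":0,"z":-120,"rx":0,"ry":0,"rz":-0.7,"hand":-1},
    {"x":-140,"y":-10,"z":-140,"rx":0,"ry":0,"rz":-0.84,"hand":-1},
    {"x":-160,"y":-30,"z":-140,"rx":0,"ry":0,"rz":-0.98,"hand":-1},
    {"x":-161,"y":-60,"z":-140,"rx":0,"ry":0,"rz":-1.12,"hand":-1},
    {"x":-161,"y":-85,"z":-140,"rx":0,"ry":0,"rz":-1.26,"hand":-1},
    {"x":-161,"y":-95,"z":-140,"rx":0,"ry":0,"rz":-1.4,"hand":-1}
  ]
}}

```text
clock: 10.85
position: [0.4368, 0.1396, 0.3269]
orientation: [[-0.05, 0.999, -0.001], [0.999, 0.05, 0.0], [0.0, -0.001, -1.0]]
ft_force: [-0.7, -0.7, -0.2]
opening: -0.0001
```

```bash
python3 - <<'E'
from h import *
s=st(); plan(unfix([-.18,.02,.33]),down(102.3)); plan(unfix([-.18,.02,.33]),tilt(30));plan(unfix([-.1448,.091,.2506]),tilt(55))
E
```

```text
10.85 pos [0.4368 0.1396 0.3269] q [0.179 0.163 1.583 0.    1.396 0.129] F [-0.7 -0.7 -0.2] M [ 0.01  0.02 -0.02] op -0.0001
shift mm [-1.5  1.3 -3.1] dist 4.0 rotvec [-4.0000e-04 -1.0000e-03 -1.7355e+00] deg 99.4
shift mm [-1.5  1.3 -3.1] dist 4.0 rotvec [-0.4536 -0.385  -1.6913] deg 102.7
shift mm [74.3 24.5 76.3] dist 109.0 rotvec [-0.8261 -0.7007 -1.586 ] deg 110.0
```

Emit:
{"api": "move_arm", "payload": {
  "targets": [
    {"x":0,"y":0,"z":0,"rx":0,"ry":0,"rz":-0.145,"hand":-1},
    {"x":0,"y":0,"z":0,"rx":0,"ry":0,"rz":-0.29,"hand":-1},
    {"x":0,"y":0,"z":0,"rx":0,"ry":0,"rz":-0.435,"hand":-1},
    {"x":0,"y":0,"z":0,"rx":0,"ry":0,"rz":-0.58,"hand":-1},
    {"x":0,"y":0,"z":0,"rx":0,"ry":0,"rz":-0.725,"hand":-1},
    {"x":0,"y":0,"z":0,"rx":0,"ry":0,"rz":-0.87,"hand":-1},
    {"x":0,"y":0,"z":0,"rx":0,"ry":0,"rz":-1.015,"hand":-1},
    {"x":0,"y":0,"z":0,"rx":0,"ry":0,"rz":-1.16,"hand":-1},
    {"x":0,"y":0,"z":0,"rx":0,"ry":0,"rz":-1.305,"hand":-1},
    {"x":0,"y":0,"z":0,"rx":0,"ry":0,"rz":-1.45,"hand":-1}
  ]
}}

```text
clock: 11.85
position: [0.4375, 0.138, 0.3267]
orientation: [[-0.997, 0.072, -0.001], [0.072, 0.997, -0.0], [0.001, -0.0, -1.0]]
ft_force: [-0.1, -0.2, 0.6]
opening: -0.0
```

```bash
python3 - <<'E'
from h import *
s=st(); plan(unfix([-.18,.02,.33]),tilt(30));plan(unfix([-.17,.05,.31]),tilt(45));plan(unfix([-.1448,.091,.2506]),tilt(55))
E
```

```text
11.85 pos [0.4375 0.138  0.3267] q [ 0.175  0.164  1.583 -0.     1.396 -1.324] F [-0.1 -0.2  0.6] M [-0.   -0.11  0.07] op -0.0
shift mm [-0.7  0.2 -3.3] dist 3.0 rotvec [-0.0751 -0.5212 -0.2799] deg 34.2
shift mm [-1.8 31.8 16.6] dist 36.0 rotvec [-0.1126 -0.7811 -0.2715] deg 47.8
shift mm [-14.5  78.3  76. ] dist 110.0 rotvec [-0.1376 -0.9543 -0.264 ] deg 57.3
```

Emit:
{"api": "move_arm", "payload": {
  "targets": [
    {"x":0,"y":3,"z":2,"rx":-0.017,"ry":-0.12,"rz":-0.033,"hand":-1},
    {"x":0,"y":6,"z":4,"rx":-0.034,"ry":-0.24,"rz":-0.066,"hand":-1},
    {"x":0,"y":10,"z":6,"rx":-0.051,"ry":-0.36,"rz":-0.1,"hand":-1},
    {"x":0,"y":14,"z":8,"rx":-0.069,"ry":-0.48,"rz":-0.132,"hand":-1},
    {"x":0,"y":18,"z":10,"rx":-0.086,"ry":-0.6,"rz":-0.165,"hand":-1},
    {"x":0,"y":22,"z":12,"rx":-0.103,"ry":-0.72,"rz":-0.2,"hand":-1},
    {"x":-1,"y":27,"z":14,"rx":-0.12,"ry":-0.84,"rz":-0.232,"hand":-1},
    {"x":-2,"y":32,"z":17,"rx":-0.138,"ry":-0.954,"rz":-0.264,"hand":-1},
    {"x":-2,"y":32,"z":17,"rx":-0.138,"ry":-0.954,"rz":-0.264,"hand":-1},
    {"x":-2,"y":32,"z":17,"rx":-0.138,"ry":-0.954,"rz":-0.264,"hand":-1}
  ]
}}

```text
clock: 12.85
position: [0.4415, 0.1665, 0.331]
orientation: [[-0.606, -0.174, 0.776], [-0.117, 0.985, 0.129], [-0.787, -0.012, -0.617]]
ft_force: [-0.1, -0.1, 1.0]
opening: -0.0002
```

```bash
python3 - <<'E'
from h import *
s=st(); print((fix(s["position"])*1000).round(1)); plan(unfix([-.1448,.091,.2506]),tilt(55))
f=grab_frame("wrist"); cv2.imwrite("pics/w7.png",f["image"]); np.savez("w7.npz",**f)
f=grab_frame("side"); cv2.imwrite("pics/s7.png",cv2.resize(f["image"][0:240,20:380],None,fx=2.2,fy=2.2,interpolation=cv2.INTER_CUBIC))
E
```

```text
12.85 pos [0.4415 0.1665 0.331 ] q [ 0.322 -0.067  2.237 -1.042  0.142 -0.451] F [-0.1 -0.1  1. ] M [-0.04  0.33 -0.05] op -0.0002
[-170.7   47.   331. ]
shift mm [47.9 46.  68.2] dist 95.0 rotvec [-0.0395 -0.0547 -0.014 ] deg 3.9
```

View pics/w7.png

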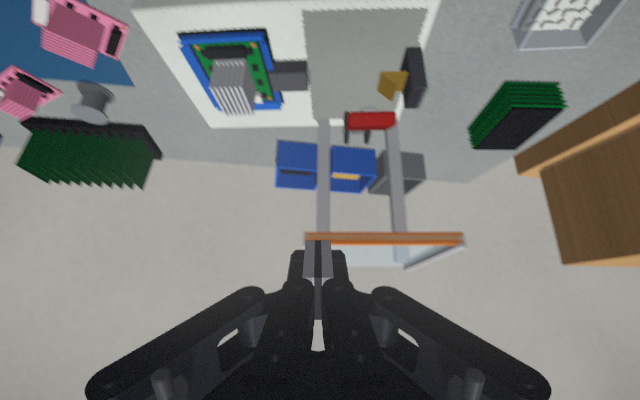

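View pics/s7.png

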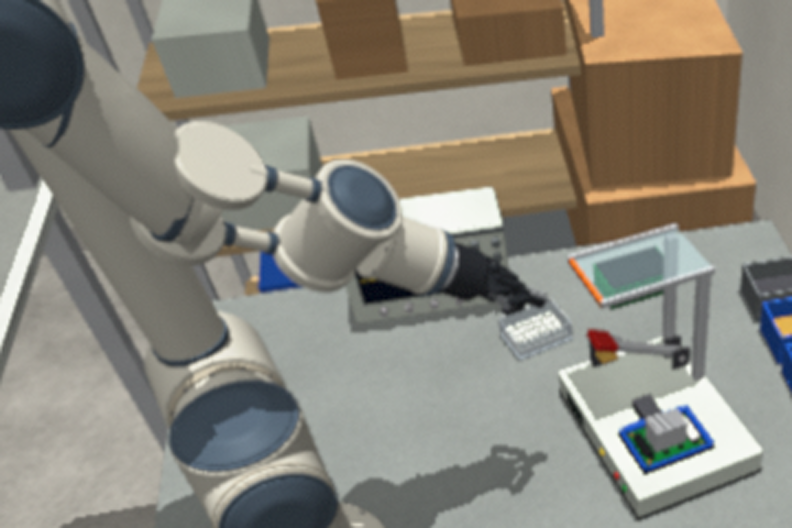

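```bash
cat > fk.py <<'E'
import numpy as np
from scipy.optimize import least_squares
from scipy.spatial.transform import Rotation as Ro
D=[([1.185,.494,1.346,0,1.302],[.1786,.5988,.2311],[-.0005,-.0011,-1]),
([.365,.09,1.719,0,1.332],[.352,.1982,.3105],[0,0,-1]),
([-.498,.463,1.32,0,1.359],[.5706,-.2423,.2591],[0,0,-1]),
([-.58,.811,1.334,0,.995],[.6115,-.329,.0243],[.0012,-.0008,-1]),
([-.163,.51,1.415,0,1.217],[.6127,-.0403,.1983],[0,0,-1]),
([.032,.649,1.502,0,.99],[.6153,.0794,.0872],[0,0,-1]),
([.175,.164,1.583,0,1.396],[.4375,.138,.3267],[0,0,-1]),
([.322,-.067,2.237,-1.042,.142],[.4415,.1665,.331],[.776,.129,-.617])]
def wc(p,q):
    a0,h,L1,L2,e2,lat,L3=p; u=np.array([np.cos(q[0]),np.sin(q[0]),0]); n=np.array([-np.sin(q[0]),np.cos(q[0]),0]); k=np.array([0,0,1])
    t=q[1]+q[2]
    return u*(a0+L1*np.sin(q[1])+L2*np.sin(t)+e2*np.cos(t))+k*(h+L1*np.cos(q[1])+L2*np.cos(t)-e2*np.sin(t))+n*lat
def res(p): return np.concatenate([wc(p,q)+p[6]*np.array(z)-x for q,x,z in D])
S=least_squares(res,[0,.18,.6,.57,0,.06,.3])
P=S.x
if __name__=="__main__": print(P.round(4),np.abs(S.fun).max().round(4)); print(S.fun.reshape(-1,3)[-1].round(4))
def solve(pos,phi):
    # in-plane tilt phi(rad): returns joints
    pos=np.array(pos); r=np.hypot(*pos[:2]); j1=np.arctan2(pos[1],pos[0])-np.arcsin(P[5]/r)
    z=np.array([np.cos(j1)*np.sin(phi),np.sin(j1)*np.sin(phi),-np.cos(phi)])
    f=lambda x: (wc(P,[j1,x[0],x[1]])+P[6]*z-pos)
    s=least_squares(f,[.2,1.9],bounds=([-.82,.22],[2.16,2.67])); j5=np.pi-phi-s.x.sum()
    return j1,s.x.round(3),j5.round(3),np.abs(s.fun).max().round(4)
E
python3 - <<'E'
import runpy; runpy.run_path("fk.py",run_name="__main__")
from fk import *; from h import unfix
for phi in (35,40,45,50,55):
    for p in ([-.145,.091,.25],[-.055,.091,.187],[-.075,.091,.116],[-.08,.091,.105]):
        print(phi,p,solve(unfix(p),np.radians(phi)))
E
```

```text
[-0.0009  0.2565  0.5969  0.3851  0.1174  0.0597  0.3355] 0.0004
[ 0.      0.0002 -0.0001]
35 [-0.145, 0.091, 0.25] (np.float64(0.3211519685111732), array([0.12 , 2.091]), np.float64(0.319), np.float64(0.0))
35 [-0.055, 0.091, 0.187] (np.float64(0.304962346868351), array([0.355, 1.996]), np.float64(0.18), np.float64(0.0))
35 [-0.075, 0.091, 0.116] (np.float64(0.3081231338545014), array([0.495, 2.111]), np.float64(-0.075), np.float64(0.0))
35 [-0.08, 0.091, 0.105] (np.float64(0.3089479383080599), array([0.519, 2.131]), np.float64(-0.12), np.float64(0.0))
40 [-0.145, 0.091, 0.25] (np.float64(0.3211519685111732), array([0.125, 2.164]), np.float64(0.155), np.float64(0.0))
40 [-0.055, 0.091, 0.187] (np.float64(0.304962346868351), array([0.369, 2.067]), np.float64(0.008), np.float64(0.0))
40 [-0.075, 0.091, 0.116] (np.float64(0.3081231338545014), array([0.529, 2.18 ]), np.float64(-0.266), np.float64(0.0))
40 [-0.08, 0.091, 0.105] (np.float64(0.3089479383080599), array([0.557, 2.201]), np.float64(-0.315), np.float64(0.0))
45 [-0.145, 0.091, 0.25] (np.float64(0.3211519685111732), array([0.14
[... 649 characters left out ...]
5, 0.091, 0.116] (np.float64(0.3081231338545014), array([0.651, 2.312]), np.float64(-0.694), np.float64(0.0))
50 [-0.08, 0.091, 0.105] (np.float64(0.3089479383080599), array([0.689, 2.331]), np.float64(-0.752), np.float64(0.0))
55 [-0.145, 0.091, 0.25] (np.float64(0.3211519685111732), array([0.242, 2.391]), np.float64(-0.452), np.float64(0.0))
55 [-0.055, 0.091, 0.187] (np.float64(0.304962346868351), array([0.498, 2.27 ]), np.float64(-0.587), np.float64(0.0))
55 [-0.075, 0.091, 0.116] (np.float64(0.3081231338545014), array([0.741, 2.372]), np.float64(-0.931), np.float64(0.0))
55 [-0.08, 0.091, 0.105] (np.float64(0.3089479383080599), array([0.786, 2.39 ]), np.float64(-0.994), np.float64(0.0))
```

```bash
cat >> fk.py <<'E'
def rot(q): return (Ro.from_euler('z',q[0])*Ro.from_euler('y',q[1]+q[2])*Ro.from_euler('z',q[3])*Ro.from_euler('y',q[4])*Ro.from_euler('z',q[5]+np.pi/2)).as_matrix()
def fk(q):
    R=rot(q); return wc(P,q)+P[6]*R[:,2],R
def rows(R0,p0,qs):
    out=[]
    for q in qs:
        p,R=fk(q); out.append(np.r_[(R0.T@(p-p0))*1000,Ro.from_matrix(R0.T@R).as_rotvec()])
    return np.array(out)
E
python3 - <<'E'
from fk import *; from h import *
s=read_state(); q0=s["joints"]; p,R=fk(q0); print(np.abs(p-s["position"]).max(),np.abs(R-s["orientation"]).max())
q1=np.array([.321,.242,2.391,np.pi,.452,0]); 
for j6 in (-1.75,-1.57,1.57,1.4): 
    q1[5]=j6; p1,R1=fk(q1); print(j6,R1.round(3).tolist(),p1,(fix(p1)*1e3).round(1))
q1[5]=np.pi/2
N=46
prev=R
for i in range(1,N+1):
    a=i/N; q=q0+(q1-q0)*a; p,R=fk(q); ang=np.degrees(np.linalg.norm(Ro.from_matrix(prev.T@R).as_rotvec())); prev=R
    body=[p+R@np.array([x,y,z]) for x in(-.05,.05,.1) for y in(-.045,.045) for z in(0,-.073,-.16)]
    B=fix(np.array(body))*1e3
    if i%4==0: print(i,(fix(p)*1e3).round(),"ang",ang.round(1),"maxfx",B[:,0].max().round(),"minz",B[:,2].min().round(), "min r",np.hypot(*np.array(body)[:,:2].T).min().round(3))
E
```

```text
0.00011361394133602154 5.551115123125783e-16
-1.75 [[0.479, 0.407, 0.778], [0.347, -0.901, 0.259], [0.806, 0.146, -0.573]] [0.45756536 0.2150487  0.25022905] [-144.7   91.   250.2]
-1.57 [[0.544, 0.315, 0.778], [0.18, -0.949, 0.259], [0.82, -0.001, -0.573]] [0.45756536 0.2150487  0.25022905] [-144.7   91.   250.2]
1.57 [[-0.544, -0.316, 0.778], [-0.182, 0.949, 0.259], [-0.82, -0.001, -0.573]] [0.45756536 0.2150487  0.25022905] [-144.7   91.   250.2]
1.4 [[-0.482, -0.403, 0.778], [-0.339, 0.904, 0.259], [-0.808, -0.139, -0.573]] [0.45756536 0.2150487  0.25022905] [-144.7   91.   250.2]
4 [-190.   51.  296.] ang 7.7 maxfx -144.0 minz 218.0 min r 0.273
8 [-211.   64.  265.] ang 7.7 maxfx -163.0 minz 209.0 min r 0.295
12 [-231.   86.  240.] ang 7.8 maxfx -193.0 minz 209.0 min r 0.282
16 [-245.  114.  223.] ang 7.8 maxfx -174.0 minz 186.0 min r 0.27
20 [-252.  145.  217.] ang 7.8 maxfx -160.0 minz 186.0 min r 0.285
24 [-249.  172.  219.] ang 7.7 maxfx -158.0 minz 179.0 min r 0.288
28 [-236.  191.  228.] ang 7.7 maxfx -144.0 minz 186.0 min r 0.299
32 [-214.  197.  240.] ang 7.7 maxfx -135.0 minz 204.0 min r 0.327
36 [-189.  186.  251.] ang 7.7 maxfx -142.0 minz 182.0 min r 0.328
40 [-165.  159.  256.] ang 7.6 maxfx -125.0 minz 169.0 min r 0.314
44 [-148.  117.  255.] ang 7.6 maxfx -109.0 minz 167.0 min r 0.321
```

```bash
cat > seg.py <<'E'
import sys
from fk import *; from h import *
q0=np.array([.322,-.067,2.237,-1.042,.142,-.451]); q1=np.array([.321,.242,2.391,np.pi,.452,np.pi/2])
k=int(sys.argv[1]); s=st(); print("want q",(q0+(q1-q0)*k/50).round(3))
qs=[q0+(q1-q0)*min(1,i/50) for i in range(k+1,k+11)]
for r in rows(s["orientation"],s["position"],qs): print(r[:3].round(0).tolist(),r[3:].round(3).tolist())
E
python3 seg.py 0
```

```text
12.95 pos [0.4412 0.1665 0.3309] q [ 0.322 -0.068  2.237 -1.04   0.143 -0.454] F [0.1 0.7 0.4] M [-0.03  0.45 -0.02] op -0.0
want q [ 0.322 -0.067  2.237 -1.042  0.142 -0.451]
[9.0, 0.0, 2.0] [0.001, 0.022, 0.124]
[18.0, 1.0, 4.0] [0.004, 0.045, 0.246]
[27.0, 2.0, 5.0] [0.009, 0.069, 0.368]
[36.0, 3.0, 6.0] [0.016, 0.092, 0.489]
[45.0, 5.0, 7.0] [0.023, 0.116, 0.611]
[54.0, 7.0, 8.0] [0.033, 0.14, 0.733]
[62.0, 10.0, 9.0] [0.043, 0.163, 0.854]
[71.0, 14.0, 9.0] [0.056, 0.187, 0.976]
[79.0, 17.0, 9.0] [0.069, 0.211, 1.097]
[87.0, 22.0, 9.0] [0.085, 0.234, 1.218]
```

Emit:
{"api": "move_arm", "payload": {
  "targets": [
    {"x":9,"y":0,"z":2,"rx":0.001,"ry":0.022,"rz":0.124,"hand":-1},
    {"x":18,"y":1,"z":4,"rx":0.004,"ry":0.045,"rz":0.246,"hand":-1},
    {"x":27,"y":2,"z":5,"rx":0.009,"ry":0.069,"rz":0.368,"hand":-1},
    {"x":36,"y":3,"z":6,"rx":0.016,"ry":0.092,"rz":0.489,"hand":-1},
    {"x":45,"y":5,"z":7,"rx":0.023,"ry":0.116,"rz":0.611,"hand":-1},
    {"x":54,"y":7,"z":8,"rx":0.033,"ry":0.14,"rz":0.733,"hand":-1},
    {"x":62,"y":10,"z":9,"rx":0.043,"ry":0.163,"rz":0.854,"hand":-1},
    {"x":71,"y":14,"z":9,"rx":0.056,"ry":0.187,"rz":0.976,"hand":-1},
    {"x":79,"y":17,"z":9,"rx":0.069,"ry":0.211,"rz":1.097,"hand":-1},
    {"x":87,"y":22,"z":9,"rx":0.085,"ry":0.234,"rz":1.218,"hand":-1}
  ]
}}

```text
clock: 13.95
position: [0.3921, 0.1793, 0.2566]
orientation: [[-0.459, 0.648, 0.607], [0.87, 0.467, 0.16], [-0.18, 0.601, -0.779]]
ft_force: [-0.9, 0.2, -0.6]
opening: 0.0002
```

```bash
python3 seg.py 10
```

```text
13.95 pos [0.3921 0.1793 0.2566] q [ 0.322 -0.004  2.265 -0.201  0.207 -0.043] F [-0.9  0.2 -0.6] M [-0.12  0.28 -0.03] op 0.0002
want q [ 0.322 -0.005  2.268 -0.205  0.204 -0.047]
[7.0, -6.0, 2.0] [0.013, 0.018, 0.115]
[14.0, -11.0, 3.0] [0.029, 0.036, 0.237]
[21.0, -15.0, 5.0] [0.046, 0.054, 0.359]
[29.0, -19.0, 6.0] [0.063, 0.07, 0.481]
[37.0, -22.0, 7.0] [0.081, 0.086, 0.603]
[44.0, -25.0, 8.0] [0.1, 0.101, 0.725]
[52.0, -27.0, 9.0] [0.12, 0.116, 0.847]
[60.0, -28.0, 9.0] [0.14, 0.129, 0.969]
[68.0, -28.0, 10.0] [0.16, 0.142, 1.091]
[75.0, -28.0, 10.0] [0.182, 0.154, 1.214]
```

The arm tracks the planned joint path closely, so I'll continue.

Emit:
{"api": "move_arm", "payload": {
  "targets": [
    {"x":7,"y":-6,"z":2,"rx":0.013,"ry":0.018,"rz":0.115,"hand":-1},
    {"x":14,"y":-11,"z":3,"rx":0.029,"ry":0.036,"rz":0.237,"hand":-1},
    {"x":21,"y":-15,"z":5,"rx":0.046,"ry":0.054,"rz":0.359,"hand":-1},
    {"x":29,"y":-19,"z":6,"rx":0.063,"ry":0.07,"rz":0.481,"hand":-1},
    {"x":37,"y":-22,"z":7,"rx":0.081,"ry":0.086,"rz":0.603,"hand":-1},
    {"x":44,"y":-25,"z":8,"rx":0.1,"ry":0.101,"rz":0.725,"hand":-1},
    {"x":52,"y":-27,"z":9,"rx":0.12,"ry":0.116,"rz":0.847,"hand":-1},
    {"x":60,"y":-28,"z":9,"rx":0.14,"ry":0.129,"rz":0.969,"hand":-1},
    {"x":68,"y":-28,"z":10,"rx":0.16,"ry":0.142,"rz":1.091,"hand":-1},
    {"x":75,"y":-28,"z":10,"rx":0.182,"ry":0.154,"rz":1.214,"hand":-1}
  ]
}}

```text
clock: 14.95
position: [0.3461, 0.2335, 0.2188]
orientation: [[0.439, 0.774, 0.457], [0.733, -0.603, 0.317], [0.521, 0.196, -0.831]]
ft_force: [-0.1, 1.2, -0.3]
opening: -0.0001
```

```bash
python3 seg.py 20
```

```text
14.95 pos [0.3461 0.2335 0.2188] q [0.323 0.058 2.298 0.635 0.265 0.355] F [-0.1  1.2 -0.3] M [-0.13  0.19 -0.01] op -0.0001
want q [0.322 0.057 2.299 0.631 0.266 0.358]
[2.0, -6.0, 2.0] [0.019, 0.009, 0.123]
[6.0, -12.0, 3.0] [0.037, 0.019, 0.245]
[10.0, -17.0, 5.0] [0.056, 0.028, 0.368]
[14.0, -22.0, 6.0] [0.074, 0.037, 0.491]
[19.0, -26.0, 7.0] [0.092, 0.046, 0.614]
[24.0, -29.0, 8.0] [0.111, 0.054, 0.736]
[30.0, -31.0, 9.0] [0.129, 0.062, 0.859]
[35.0, -33.0, 10.0] [0.147, 0.07, 0.982]
[41.0, -34.0, 11.0] [0.165, 0.078, 1.105]
[46.0, -33.0, 12.0] [0.183, 0.086, 1.227]
```

Emit:
{"api": "move_arm", "payload": {
  "targets": [
    {"x":2,"y":-6,"z":2,"rx":0.019,"ry":0.009,"rz":0.123,"hand":-1},
    {"x":6,"y":-12,"z":3,"rx":0.037,"ry":0.019,"rz":0.245,"hand":-1},
    {"x":10,"y":-17,"z":5,"rx":0.056,"ry":0.028,"rz":0.368,"hand":-1},
    {"x":14,"y":-22,"z":6,"rx":0.074,"ry":0.037,"rz":0.491,"hand":-1},
    {"x":19,"y":-26,"z":7,"rx":0.092,"ry":0.046,"rz":0.614,"hand":-1},
    {"x":24,"y":-29,"z":8,"rx":0.111,"ry":0.054,"rz":0.736,"hand":-1},
    {"x":30,"y":-31,"z":9,"rx":0.129,"ry":0.062,"rz":0.859,"hand":-1},
    {"x":35,"y":-33,"z":10,"rx":0.147,"ry":0.07,"rz":0.982,"hand":-1},
    {"x":41,"y":-34,"z":11,"rx":0.165,"ry":0.078,"rz":1.105,"hand":-1},
    {"x":46,"y":-33,"z":12,"rx":0.183,"ry":0.086,"rz":1.227,"hand":-1}
  ]
}}

```text
clock: 15.95
position: [0.347, 0.2905, 0.2266]
orientation: [[0.89, -0.07, 0.451], [-0.311, -0.816, 0.487], [0.334, -0.573, -0.748]]
ft_force: [-0.2, 0.0, 0.2]
opening: -0.0003
```

```bash
python3 seg.py 30
```

```text
15.95 pos [0.347  0.2905 0.2266] q [0.319 0.121 2.331 1.486 0.327 0.741] F [-0.2  0.   0.2] M [-0.21  0.21  0.03] op -0.0003
want q [0.321 0.118 2.329 1.468 0.328 0.762]
[1.0, -5.0, 1.0] [0.017, 0.006, 0.123]
[5.0, -10.0, 3.0] [0.035, 0.014, 0.246]
[9.0, -14.0, 4.0] [0.053, 0.023, 0.368]
[14.0, -17.0, 5.0] [0.072, 0.032, 0.49]
[19.0, -20.0, 6.0] [0.09, 0.042, 0.612]
[25.0, -22.0, 6.0] [0.109, 0.052, 0.734]
[32.0, -23.0, 7.0] [0.129, 0.062, 0.856]
[39.0, -24.0, 7.0] [0.15, 0.073, 0.977]
[46.0, -24.0, 7.0] [0.171, 0.085, 1.098]
[54.0, -23.0, 7.0] [0.193, 0.097, 1.218]
```

Emit:
{"api": "move_arm", "payload": {
  "targets": [
    {"x":1,"y":-5,"z":1,"rx":0.017,"ry":0.006,"rz":0.123,"hand":-1},
    {"x":5,"y":-10,"z":3,"rx":0.035,"ry":0.014,"rz":0.246,"hand":-1},
    {"x":9,"y":-14,"z":4,"rx":0.053,"ry":0.023,"rz":0.368,"hand":-1},
    {"x":14,"y":-17,"z":5,"rx":0.072,"ry":0.032,"rz":0.49,"hand":-1},
    {"x":19,"y":-20,"z":6,"rx":0.09,"ry":0.042,"rz":0.612,"hand":-1},
    {"x":25,"y":-22,"z":6,"rx":0.109,"ry":0.052,"rz":0.734,"hand":-1},
    {"x":32,"y":-23,"z":7,"rx":0.129,"ry":0.062,"rz":0.856,"hand":-1},
    {"x":39,"y":-24,"z":7,"rx":0.15,"ry":0.073,"rz":0.977,"hand":-1},
    {"x":46,"y":-24,"z":7,"rx":0.171,"ry":0.085,"rz":1.098,"hand":-1},
    {"x":54,"y":-23,"z":7,"rx":0.193,"ry":0.097,"rz":1.218,"hand":-1}
  ]
}}

```text
clock: 16.95
position: [0.4003, 0.2949, 0.2525]
orientation: [[0.252, -0.753, 0.608], [-0.86, 0.114, 0.497], [-0.443, -0.649, -0.619]]
ft_force: [-0.1, 0.1, 1.0]
opening: -0.0002
```

```bash
python3 seg.py 40
```

```text
16.95 pos [0.4003 0.2949 0.2525] q [0.322 0.18  2.361 2.314 0.388 1.158] F [-0.1  0.1  1. ] M [-0.24  0.29  0.03] op -0.0002
want q [0.321 0.18  2.36  2.305 0.39  1.166]
[4.0, -6.0, 2.0] [0.022, 0.007, 0.121]
[9.0, -13.0, 2.0] [0.047, 0.017, 0.241]
[16.0, -19.0, 3.0] [0.074, 0.027, 0.361]
[23.0, -25.0, 3.0] [0.101, 0.037, 0.48]
[32.0, -31.0, 3.0] [0.13, 0.047, 0.598]
[41.0, -36.0, 2.0] [0.161, 0.056, 0.716]
[50.0, -41.0, 2.0] [0.193, 0.066, 0.833]
[61.0, -45.0, 0.0] [0.227, 0.075, 0.95]
[72.0, -48.0, -1.0] [0.263, 0.083, 1.066]
[84.0, -51.0, -3.0] [0.301, 0.091, 1.181]
```

Emit:
{"api": "move_arm", "payload": {
  "targets": [
    {"x":4,"y":-6,"z":2,"rx":0.022,"ry":0.007,"rz":0.121,"hand":-1},
    {"x":9,"y":-13,"z":2,"rx":0.047,"ry":0.017,"rz":0.241,"hand":-1},
    {"x":16,"y":-19,"z":3,"rx":0.074,"ry":0.027,"rz":0.361,"hand":-1},
    {"x":23,"y":-25,"z":3,"rx":0.101,"ry":0.037,"rz":0.48,"hand":-1},
    {"x":32,"y":-31,"z":3,"rx":0.13,"ry":0.047,"rz":0.598,"hand":-1},
    {"x":41,"y":-36,"z":2,"rx":0.161,"ry":0.056,"rz":0.716,"hand":-1},
    {"x":50,"y":-41,"z":2,"rx":0.193,"ry":0.066,"rz":0.833,"hand":-1},
    {"x":61,"y":-45,"z":0,"rx":0.227,"ry":0.075,"rz":0.95,"hand":-1},
    {"x":72,"y":-48,"z":-1,"rx":0.263,"ry":0.083,"rz":1.066,"hand":-1},
    {"x":84,"y":-51,"z":-3,"rx":0.301,"ry":0.091,"rz":1.181,"hand":-1}
  ]
}}

```text
clock: 17.95
position: [0.4581, 0.2145, 0.2497]
orientation: [[-0.545, -0.315, 0.777], [-0.182, 0.949, 0.257], [-0.819, -0.002, -0.574]]
ft_force: [0.6, 0.1, 0.6]
opening: 0.0002
```

```bash
python3 - <<'E'
from meas_b import *
s=st(); print((fix(s["position"])*1e3).round(1)); print(s["orientation"].round(3))
f=grab_frame("wrist"); cv2.imwrite("pics/w8.png",f["image"]); np.savez("w8.npz",**f)
P=cloud(f); H=hsv(f); h,sa,v=H[...,0],H[...,1],H[...,2]; F=fix(P)*1000; ok=f["range_z"]>0
m=ok&((h<6)|(h>172))&(sa>120)&(P[...,2]>.12)&(P[...,2]<.22)&(np.hypot(P[...,0]-0.54,P[...,1]-.22)<0.1)
q=F[m]; print("red",len(q),np.percentile(q,[1,50,99],axis=0).round(1).tolist())
o=ok&(h>3)&(h<17)&(sa>130)&(P[...,2]>.26)&(P[...,2]<.34)
print("orange",o.sum(),np.percentile(F[o],[1,50,99],axis=0).round(1).tolist())
f=grab_frame("side"); cv2.imwrite("pics/s8.png",cv2.resize(f["image"][40:240,120:380],None,fx=3,fy=3,interpolation=cv2.INTER_CUBIC))
E
```

```text
17.95 pos [0.4581 0.2145 0.2497] q [0.321 0.245 2.391 3.146 0.453 1.566] F [0.6 0.1 0.6] M [-0.12  0.4  -0.04] op 0.0002
[-144.3   90.3  249.7]
[[-0.545 -0.315  0.777]
 [-0.182  0.949  0.257]
 [-0.819 -0.002 -0.574]]
red 1066 [[-81.3, 70.3, 159.8], [-78.4, 92.6, 177.6], [-58.3, 114.8, 184.5]]
orange 291 [[-200.1, 30.2, 281.2], [-86.0, 94.5, 301.1], [-78.2, 158.0, 307.0]]
```

View pics/w8.png

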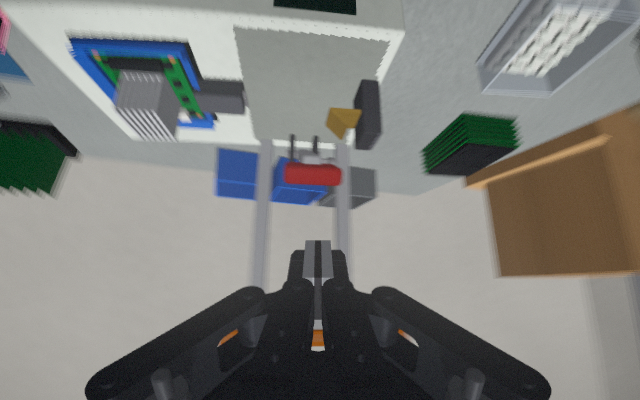

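View pics/s8.png

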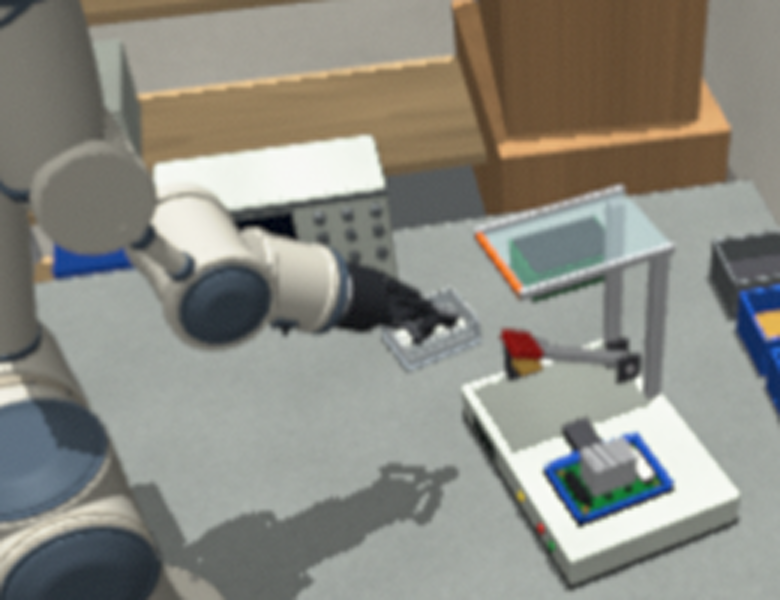

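```bash
python3 - <<'E'
from fk import *; from h import *
s=st(); R=s["orientation"]
plan(unfix([-.057,.092,.197]),R); 
E
```

```text
18.05 pos [0.4578 0.2149 0.2496] q [0.321 0.245 2.391 3.142 0.452 1.567] F [-0.6 -0.5  0.9] M [-0.13  0.44 -0.01] op 0.0
shift mm [ -7.   -8.  101.5] dist 102.0 rotvec [0. 0. 0.] deg 0.0
```

Emit:
{"api": "move_arm", "payload": {
  "targets": [
    {"x":-1,"y":-1,"z":8,"rx":0,"ry":0,"rz":0,"hand":-1},
    {"x":-2,"y":-2,"z":20,"rx":0,"ry":0,"rz":0,"hand":-1},
    {"x":-2,"y":-3,"z":34,"rx":0,"ry":0,"rz":0,"hand":-1},
    {"x":-3,"y":-4,"z":48,"rx":0,"ry":0,"rz":0,"hand":-1},
    {"x":-4,"y":-5,"z":62,"rx":0,"ry":0,"rz":0,"hand":-1},
    {"x":-5,"y":-6,"z":76,"rx":0,"ry":0,"rz":0,"hand":-1},
    {"x":-6,"y":-7,"z":88,"rx":0,"ry":0,"rz":0,"hand":-1},
    {"x":-7,"y":-8,"z":97,"rx":0,"ry":0,"rz":0,"hand":-1},
    {"x":-7,"y":-8,"z":101,"rx":0,"ry":0,"rz":0,"hand":-1},
    {"x":-7,"y":-8,"z":101,"rx":0,"ry":0,"rz":0,"hand":-1}
  ]
}}

```text
clock: 19.05
position: [0.5418, 0.2366, 0.1972]
orientation: [[-0.544, -0.322, 0.775], [-0.187, 0.947, 0.262], [-0.818, -0.002, -0.575]]
ft_force: [0.0, 0.4, 0.2]
opening: 0.0001
```

```bash
python3 - <<'E'
from fk import *; from h import *
s=st(); R=s["orientation"]; print((fix(s["position"])*1e3).round(1))
f=grab_frame("wrist"); cv2.imwrite("pics/w9.png",f["image"])
f=grab_frame("side"); cv2.imwrite("pics/s9.png",cv2.resize(f["image"][90:220,200:380],None,fx=4.2,fy=4.2,interpolation=cv2.INTER_CUBIC))
a=.176;hh=.016
for th in (.4712,.4,.3,.2,.1,.04,.0,-.02):
    c=np.array([.0887-a*np.cos(th)+hh*np.sin(th),.092,.085+a*np.sin(th)+hh*np.cos(th)]); print(th,end=' '); plan(unfix(c+[.0063,0,.009]),R)
E
```

```text
19.05 pos [0.5418 0.2366 0.1972] q [0.297 0.467 2.266 3.096 0.55  1.59 ] F [0.  0.4 0.2] M [-0.12  0.37  0.02] op 0.0001
[-57.7  94.1 197.2]
0.4712 shift mm [ 5.6 -2.5  8.3] dist 10.0 rotvec [ 0.0001 -0.0001  0.    ] deg 0.0
0.4 shift mm [18.1 -1.8  9.4] dist 20.0 rotvec [ 0.0001 -0.0001  0.    ] deg 0.0
0.3 shift mm [35.5 -0.9 12.5] dist 38.0 rotvec [ 0.0001 -0.0001  0.    ] deg 0.0
0.2 shift mm [52.5 -0.2 17.2] dist 55.0 rotvec [ 0.0001 -0.0001  0.    ] deg 0.0
0.1 shift mm [68.9  0.3 23.7] dist 73.0 rotvec [ 0.0001 -0.0001  0.    ] deg 0.0
0.04 shift mm [78.5  0.5 28.3] dist 83.0 rotvec [ 0.0001 -0.0001  0.    ] deg 0.0
0.0 shift mm [84.7  0.7 31.7] dist 90.0 rotvec [ 0.0001 -0.0001  0.    ] deg 0.0
-0.02 shift mm [87.7  0.7 33.5] dist 94.0 rotvec [ 0.0001 -0.0001  0.    ] deg 0.0
```

View pics/w9.png

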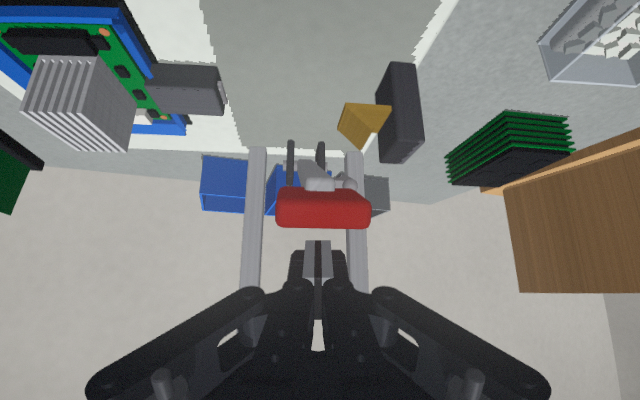

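View pics/s9.png

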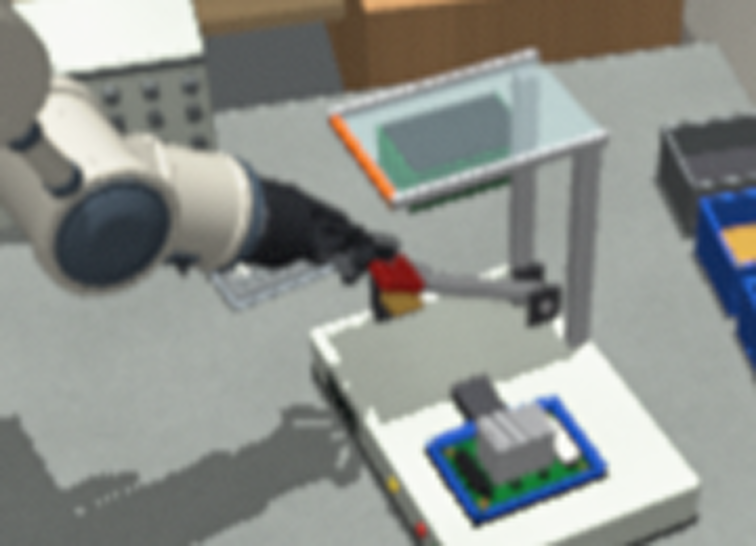

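The fingertips (col 318) sit above the red pad (cols 276–370), clear of the guard. Now I'll press along the lever's arc.

Emit:
{"api": "move_arm", "payload": {
  "targets": [
    {"x":3,"y":-1,"z":5,"rx":0,"ry":0,"rz":0,"hand":-1},
    {"x":6,"y":-2,"z":8,"rx":0,"ry":0,"rz":0,"hand":-1},
    {"x":12,"y":-2,"z":9,"rx":0,"ry":0,"rz":0,"hand":-1},
    {"x":18,"y":-2,"z":9.5,"rx":0,"ry":0,"rz":0,"hand":-1},
    {"x":27,"y":-1,"z":11,"rx":0,"ry":0,"rz":0,"hand":-1},
    {"x":35,"y":-1,"z":12.5,"rx":0,"ry":0,"rz":0,"hand":-1},
    {"x":44,"y":-1,"z":15,"rx":0,"ry":0,"rz":0,"hand":-1},
    {"x":53,"y":0,"z":17,"rx":0,"ry":0,"rz":0,"hand":-1},
    {"x":61,"y":0,"z":20.5,"rx":0,"ry":0,"rz":0,"hand":-1},
    {"x":69,"y":0,"z":24,"rx":0,"ry":0,"rz":0,"hand":-1}
  ]
}}

```text
clock: 20.15
position: [0.5237, 0.2303, 0.1289]
orientation: [[-0.539, -0.322, 0.779], [-0.185, 0.947, 0.263], [-0.822, -0.002, -0.57]]
ft_force: [-0.2, 1.1, 8.8]
opening: -0.0002
```

```bash
python3 - <<'E'
from fk import *; from h import *
s=st(); R=s["orientation"]; print((fix(s["position"])*1e3).round(1))
f=grab_frame("wrist"); cv2.imwrite("pics/w10.png",f["image"])
a=.176;hh=.016
for th in (.1,.04,.0,-.02,-.03):
    c=np.array([.0887-a*np.cos(th)+hh*np.sin(th),.092,.085+a*np.sin(th)+hh*np.cos(th)]); print(th,end=' '); plan(unfix(c+[.0063,0,.009]),R)
E
```

```text
20.15 pos [0.5237 0.2303 0.1289] q [0.295 0.706 2.376 3.109 0.905 1.571] F [-0.2  1.1  8.8] M [ 0.36 -0.61  0.13] op -0.0002
[-76.8  91.8 128.9]
0.1 shift mm [ 0.2  0.4 -1.2] dist 1.0 rotvec [ 0.0001 -0.0032 -0.    ] deg 0.2
0.04 shift mm [9.8 0.6 3.4] dist 10.0 rotvec [ 0.0001 -0.0032 -0.    ] deg 0.2
0.0 shift mm [16.   0.7  6.8] dist 17.0 rotvec [ 0.0001 -0.0032 -0.    ] deg 0.2
-0.02 shift mm [19.   0.8  8.6] dist 21.0 rotvec [ 0.0001 -0.0032 -0.    ] deg 0.2
-0.03 shift mm [20.5  0.8  9.5] dist 23.0 rotvec [ 0.0001 -0.0032 -0.    ] deg 0.2
```

View pics/w10.png

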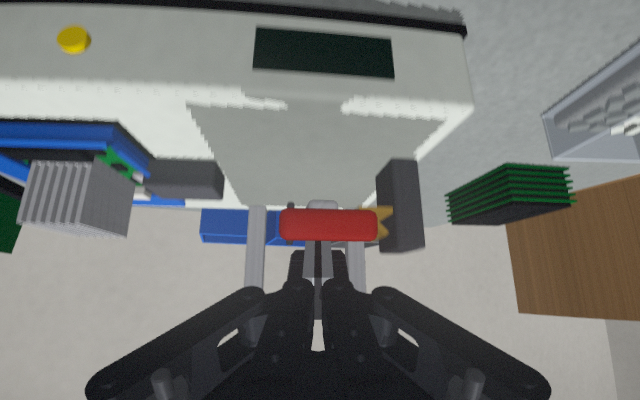

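Emit:
{"api": "move_arm", "payload": {
  "targets": [
    {"x":3,"y":0,"z":1,"rx":0,"ry":0,"rz":0,"hand":-1},
    {"x":6,"y":0,"z":2,"rx":0,"ry":0,"rz":0,"hand":-1},
    {"x":9,"y":0,"z":3,"rx":0,"ry":0,"rz":0,"hand":-1},
    {"x":12,"y":0,"z":4.5,"rx":0,"ry":0,"rz":0,"hand":-1},
    {"x":14,"y":0,"z":6,"rx":0,"ry":0,"rz":0,"hand":-1},
    {"x":16,"y":0,"z":7,"rx":0,"ry":0,"rz":0,"hand":-1},
    {"x":17.5,"y":0,"z":8,"rx":0,"ry":0,"rz":0,"hand":-1},
    {"x":19,"y":0,"z":8.5,"rx":0,"ry":0,"rz":0,"hand":-1},
    {"x":19,"y":0,"z":8.5,"rx":0,"ry":0,"rz":0,"hand":-1},
    {"x":19,"y":0,"z":8.5,"rx":0,"ry":0,"rz":0,"hand":-1}
  ]
}}

```text
clock: 21.2
position: [0.5196, 0.229, 0.1073]
orientation: [[-0.541, -0.322, 0.777], [-0.186, 0.947, 0.263], [-0.82, -0.002, -0.573]]
ft_force: [2.4, 3.3, 8.8]
opening: -0.0002
```

```bash
python3 - <<'E'
from fk import *; from h import *
s=st(); R=s["orientation"]; print((fix(s["position"])*1e3).round(1))
f=grab_frame("wrist"); cv2.imwrite("pics/w11.png",f["image"])
f=grab_frame("side"); cv2.imwrite("pics/s11.png",cv2.resize(f["image"][90:220,200:380],None,fx=4.2,fy=4.2,interpolation=cv2.INTER_CUBIC))
E
```

```text
21.2 pos [0.5196 0.229  0.1073] q [0.294 0.785 2.396 3.11  1.001 1.567] F [2.4 3.3 8.8] M [ 0.52 -1.02  0.22] op -0.0002
[-81.1  91.4 107.3]
```

View pics/w11.png

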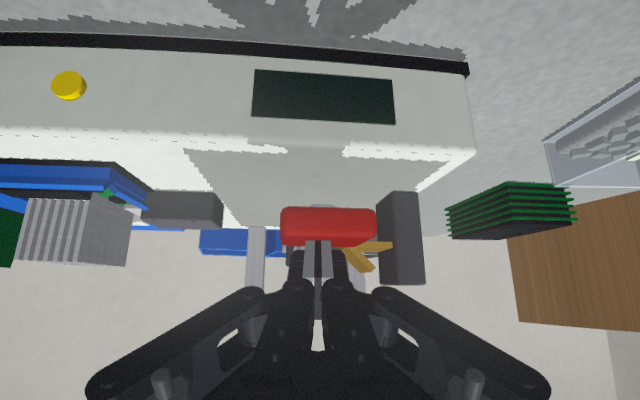

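View pics/s11.png

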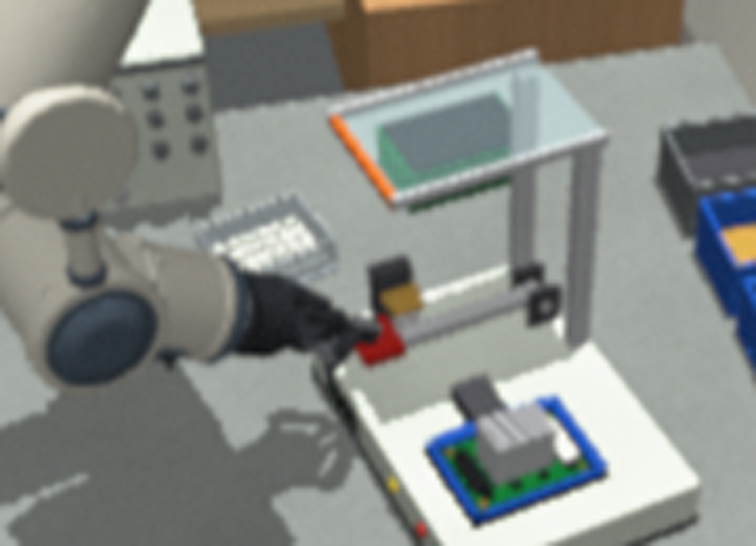

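The brass bolt now appears to lie over the lever, and the force has dropped to about 9 N. I'll back off gently up and forward, away from the pad.

Emit:
{"api": "move_arm", "payload": {
  "targets": [
    {"x":-3,"y":0,"z":-1,"rx":0,"ry":0,"rz":0,"hand":-1},
    {"x":-6,"y":0,"z":-2,"rx":0,"ry":0,"rz":0,"hand":-1},
    {"x":-9,"y":0,"z":-4,"rx":0,"ry":0,"rz":0,"hand":-1},
    {"x":-13,"y":0,"z":-6,"rx":0,"ry":0,"rz":0,"hand":-1},
    {"x":-17,"y":0,"z":-12,"rx":0,"ry":0,"rz":0,"hand":-1},
    {"x":-20,"y":0,"z":-25,"rx":0,"ry":0,"rz":0,"hand":-1},
    {"x":-20,"y":0,"z":-45,"rx":0,"ry":0,"rz":0,"hand":-1},
    {"x":-20,"y":0,"z":-70,"rx":0,"ry":0,"rz":0,"hand":-1},
    {"x":-20,"y":0,"z":-95,"rx":0,"ry":0,"rz":0,"hand":-1},
    {"x":-20,"y":0,"z":-120,"rx":0,"ry":0,"rz":0,"hand":-1}
  ]
}}

```text
clock: 22.3
position: [0.4351, 0.2004, 0.1928]
orientation: [[-0.544, -0.322, 0.775], [-0.187, 0.947, 0.262], [-0.818, -0.002, -0.575]]
ft_force: [0.1, 0.2, 0.5]
opening: -0.0001
```

```bash
python3 - <<'E'
from meas_b import *
s=st(); print((fix(s["position"])*1e3).round(1))
f=grab_frame("wrist"); cv2.imwrite("pics/w12.png",f["image"])
P=cloud(f); H=hsv(f); h,sa,v=H[...,0],H[...,1],H[...,2]; F=fix(P)*1000
m=(f["range_z"]>0)&((h<6)|(h>172))&(sa>120)&(abs(F[...,0]+80)<50)&(abs(F[...,1]-92)<50)&(F[...,2]>50)&(F[...,2]<220)
print("red",np.percentile(F[m],[1,50,99],axis=0).round(1).tolist())
f=grab_frame("side"); cv2.imwrite("pics/s12.png",cv2.resize(f["image"][110:240,250:380],None,fx=4.6,fy=4.6,interpolation=cv2.INTER_CUBIC))
f=grab_frame("top"); cv2.imwrite("pics/t12.png",cv2.resize(f["image"][140:290,190:480],None,fx=2.7,fy=2.7,interpolation=cv2.INTER_CUBIC))
E
```

```text
22.3 pos [0.4351 0.2004 0.1928] q [0.28  0.512 2.565 3.093 0.893 1.572] F [0.1 0.2 0.5] M [-0.12  0.37 -0.06] op -0.0001
[-169.8   81.4  192.8]
red [[-103.6, 70.2, 96.3], [-99.8, 93.8, 107.2], [-62.3, 118.0, 109.1]]
```

View pics/w12.png

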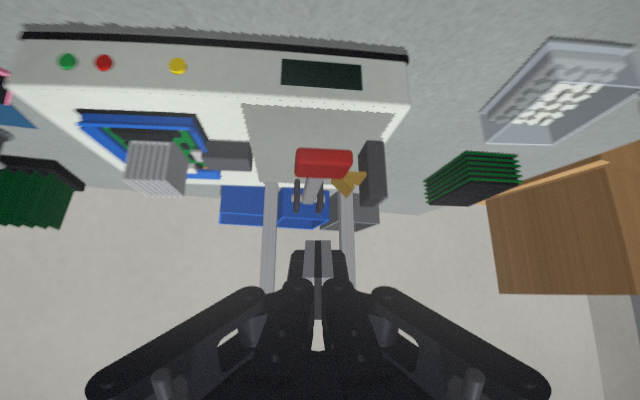

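View pics/s12.png

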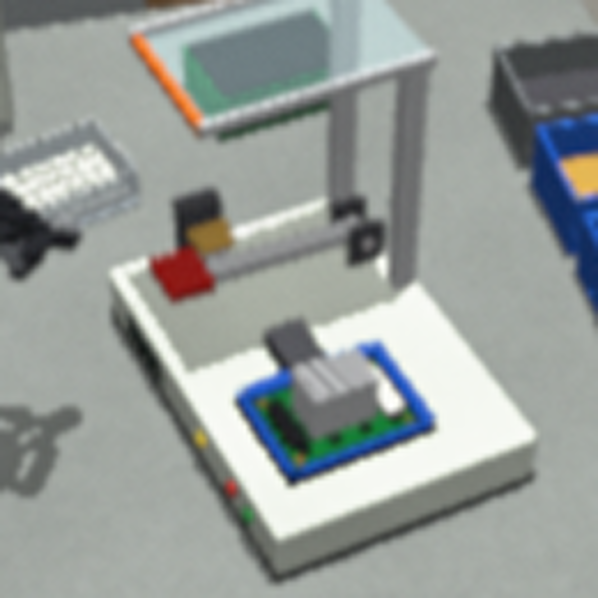

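View pics/t12.png

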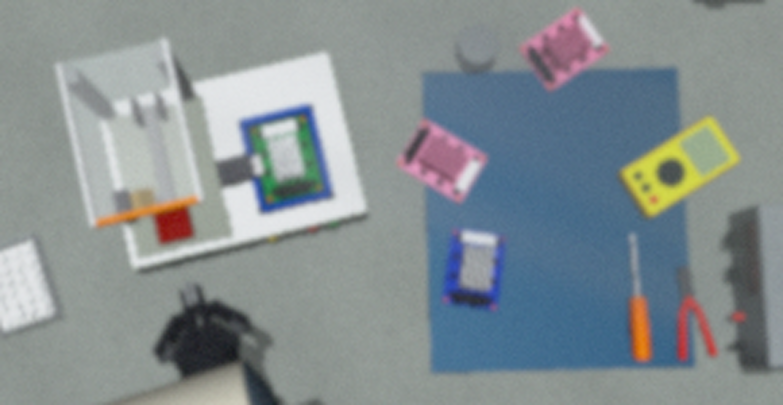

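The pad's top stays at 107–109 mm without contact, the bolt lies over the lever, and the tongue is out over the board's left edge. I'll re-check the board and lever once, then hand in.

```bash
python3 - <<'E'
from meas_b import *
for i in range(10): f=grab_frame("side")
board(f,(.6145,.079),.062)
P=cloud(f); H=hsv(f); h,sa,v=H[...,0],H[...,1],H[...,2]; F=fix(P)*1000
m=(f["range_z"]>0)&((h<6)|(h>172))&(sa>120)&(abs(F[...,0]+80)<50)&(abs(F[...,1]-92)<50)&(F[...,2]>50)&(F[...,2]<220)
print("red",np.percentile(F[m],[1,50,99],axis=0).round(1).tolist()); st()
print(arm.hand_in())
E
```

```text
hs 165 (array([614.7,  78. ]), array([61.8, 46.9]), 9.4) 0.11146255603111767
hs plane (array([614.1,  74.1]), array([64.7, 48.7]), 14.2)
green (array([615.2,  77.5]), array([109.5,  78.6]), 11.3) (array([604.4,  54.3]), array([ 70.3, 123.1]), 63.2) 0.06746128001110367
red [[-101.3, 66.2, 99.3], [-80.6, 86.8, 108.3], [-61.6, 114.5, 115.3]]
22.95 pos [0.4369 0.201  0.1919] q [0.281 0.515 2.561 3.094 0.893 1.572] F [ 0.2 -0.5 -0.2] M [-0.16  0.41 -0.01] op 0.0002
the job is handed in; nothing more can be done
None
```

The green board lies flat in the nest and is released, and the lever is held down by the brass latch. I handed the job in at about 23 s, and no verdict was reported.

- **Board:** After release, the wrist camera put its top at z = 65.7 mm with almost no slope, centred in the nest to about 1 mm.
- **Lever:** I reached in under the guard with the gripper tilted about 55° and pressed the pad along its arc. The two readings I took during the press were about 9 N.
- **Latch:** More than 1 s after I let go, the pad was still at about 108 mm, the latched height. The pictures show the bolt over the lever and the tongue out over the board's left edge.
- **Clearance:** The last force reading was near zero and the gripper was well clear of the fixture. I saw no contact with the guard, and the blue board and other bystanders look unmoved in the last top view.

One figure disagreed: a depth fit on the green area in the last side view came out wrong (70 x 123 mm, centre off by some 25 mm). It probably caught stray pixels. The same view's fit on the board's own plane gave the right size and place (109.5 x 78.6 mm, within about 2 mm).

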